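# Weigh and sort bail castings at the power test bench

## Task

Start the logger by moving the test pin from its park terminal (round frame) to the run terminal (square frame), fully home. Then weigh the bail castings on the bench one at a time, smallest first: hang each by its eye on the spring scale's hook, let go and leave it hanging still for about two seconds after it has settled, and stand it upright in the deep tray with the end grips if it pulled the pointer below the long mark (28 mm), otherwise upright in the shallow plain tray. When all are weighed and sorted, put the pin back fully home in the park terminal, leaving the other things on the bench alone.

Things in the scene. Friction and masses are not known exactly. Their poses are not given: they have to be found in the camera images.
- small_a: small bail casting; at most one of small_a, small_b is present, alike but for weight (0.13-0.56 kg). Foot 54 (x) x 54 (y) x 16 mm high; on it 2 legs joined by a gabled bar: an eye open along x, 36 wide, 44 high at the legs; its peak, where the hook bears, is 66 mm above the underside. On the bar a grip lug 12 (x) x 22 (y) mm, from 73 to 97 mm up. Origin: centre of underside, z up
- small_b: small bail casting; at most one of small_a, small_b is present, alike but for weight (0.13-0.56 kg). Foot 54 (x) x 54 (y) x 16 mm high; on it 2 legs joined by a gabled bar: an eye open along x, 36 wide, 44 high at the legs; its peak, where the hook bears, is 66 mm above the underside. On the bar a grip lug 12 (x) x 22 (y) mm, from 73 to 97 mm up. Origin: centre of underside, z up
- medium_a: medium bail casting; at most one of medium_a, medium_b is present, alike but for weight (0.13-0.56 kg). Foot 62 (x) x 62 (y) x 22 mm high; on it 2 legs joined by a gabled bar: an eye open along x, 36 wide, 44 high at the legs; its peak, where the hook bears, is 72 mm above the underside. On the bar a grip lug 12 (x) x 22 (y) mm, from 79 to 103 mm up. Origin: centre of underside, z up
- medium_b: medium bail casting; at most one of medium_a, medium_b is present, alike but for weight (0.13-0.56 kg). Foot 62 (x) x 62 (y) x 22 mm high; on it 2 legs joined by a gabled bar: an eye open along x, 36 wide, 44 high at the legs; its peak, where the hook bears, is 72 mm above the underside. On the bar a grip lug 12 (x) x 22 (y) mm, from 79 to 103 mm up. Origin: centre of underside, z up
- large_a: large bail casting; at most one of large_a, large_b is present, alike but for weight (0.13-0.56 kg). Foot 70 (x) x 70 (y) x 30 mm high; on it 2 legs joined by a gabled bar: an eye open along x, 36 wide, 44 high at the legs; its peak, where the hook bears, is 80 mm above the underside. On the bar a grip lug 12 (x) x 22 (y) mm, from 87 to 111 mm up. Origin: centre of underside, z up
- large_b: large bail casting; at most one of large_a, large_b is present, alike but for weight (0.13-0.56 kg). Foot 70 (x) x 70 (y) x 30 mm high; on it 2 legs joined by a gabled bar: an eye open along x, 36 wide, 44 high at the legs; its peak, where the hook bears, is 80 mm above the underside. On the bar a grip lug 12 (x) x 22 (y) mm, from 87 to 111 mm up. Origin: centre of underside, z up
- hook (a point): middle of the hook's level saddle (30 mm long in x), on the axis of its 8 mm bar; 215 mm up when empty, sinks with load; axes as the scale's. Seen from the column the arm runs out to -x, drops 15 mm to the saddle, then rises to a tip ending 27 mm further (-x) and 23 mm higher than this point. Pass the eye over the tip along the scale's +x, then lower it on to the saddle
- carriage (a joint): how far hook and pointers are pulled down, m: 0 empty, 0.075 at the stop. Spring 100 N/m: 10 mm per 0.1 kg; bounces about 2 s when let go. The long thick black mark on the gauge strips is at 0.028; light castings settle at 0.012-0.024, heavy ones at 0.031-0.056
- scale: spring scale, fixed: white column 36 mm square, 266 mm tall, on a dark base plate 150 x 120 x 12 mm; gauge strips with 5 mm ticks at its sides, black pointers. Origin on the bench; the hook's saddle is 149 mm from it along -x (roughly towards the robot); column front 6 mm, base plate front 85 mm from the origin in -x
- pin: test pin, 30 g: black round handle 16 mm across, 32 mm tall; below it a brass shank 6 mm across, 27 mm long, tapered end. Origin: centre of the handle's underside (the shoulder, which rests on the logger's top when fully home); z up along the handle
- logger: data logger, fixed: grey box 90 (x) x 140 (y) x 50 mm high with two vertical terminal holes in its top, 20 mm to -x of its middle. Origin: centre of its underside
- run (a point): mouth of the run terminal: hole 8 mm across, 2 mm chamfer, 32 mm deep, in a black square frame; z up, on the logger's top, 50 mm above the bench
- park (a point): mouth of the park terminal, a like hole in a black circle, 70 mm from the run terminal (logger's -y); the pin starts here
- plain_tray: shallow grey tray without grips, fixed, for light castings: 120 (x) x 270 (y) mm outside, walls 4 mm thick, 20 mm high, floor 4 mm thick. Origin: centre of its underside. Three castings fit in a row along its y, their own y along its x
- grip_tray: deep grey tray with a steel wire grip at each end (+y, -y), fixed, for heavy castings: 120 (x) x 270 (y) mm outside, walls 4 mm thick, 42 mm high, floor 4 mm thick. Origin: centre of its underside
- screwdriver: a screwdriver 160 mm long, a bystander to be left alone; origin at or near its underside
- tape: a roll of black tape 64 mm across, 18 mm high, a bystander to be left alone; origin at or near its underside
- brick: a black power brick 50 x 110 x 32 mm, a bystander to be left alone; origin at or near its underside
- spray: an amber jar 40 mm across, 90 mm high, a bystander to be left alone; origin at or near its underside
- spanner: a spanner 140 mm long, a bystander to be left alone; origin at or near its underside
- mug: a white mug 90 mm high, a bystander to be left alone; origin at or near its underside
- plug: a small green mains plug 30 x 45 x 22 mm, a bystander to be left alone; origin at or near its underside
There are look-alikes about, which are no part of the job. Leave any brown look-alike of the small_b alone.

How it is judged (in metres and radians):
On the way, in this order (a step that is already met when the one before it is completed fails the run):
1. the test pin is in the run terminal, fully home and let go (horizontal distance between pin and run below 0.005 m and z of pin in the frame of run between -0.005 and 0.005 m and angle between pin's own z axis and vertical below 0.15 rad and contact force between the fingers and pin below 0.1 N), for 0.3 s.
2. the small casting hangs freely from the hook, let go and settled, for one second (x of small_a in the frame of hook between -0.03 and 0.03 m and y of small_a in the frame of hook between -0.025 and 0.025 m and z of small_a in the frame of hook between -0.081 and -0.046 m and contact force between the fingers and small_a below 0.1 N and linear speed of small_a below 0.02 m/s and angular speed of small_a below 0.4 rad/s), for 1 s.
3. the small casting hangs freely from the hook, let go and settled, for one second (x of small_b in the frame of hook between -0.03 and 0.03 m and y of small_b in the frame of hook between -0.025 and 0.025 m and z of small_b in the frame of hook between -0.081 and -0.046 m and contact force between the fingers and small_b below 0.1 N and linear speed of small_b below 0.02 m/s and angular speed of small_b below 0.4 rad/s), for 1 s.
4. the medium casting hangs freely from the hook, let go and settled, for one second (x of medium_a in the frame of hook between -0.03 and 0.03 m and y of medium_a in the frame of hook between -0.025 and 0.025 m and z of medium_a in the frame of hook between -0.087 and -0.052 m and contact force between the fingers and medium_a below 0.1 N and linear speed of medium_a below 0.02 m/s and angular speed of medium_a below 0.4 rad/s), for 1 s.
5. the medium casting hangs freely from the hook, let go and settled, for one second (x of medium_b in the frame of hook between -0.03 and 0.03 m and y of medium_b in the frame of hook between -0.025 and 0.025 m and z of medium_b in the frame of hook between -0.087 and -0.052 m and contact force between the fingers and medium_b below 0.1 N and linear speed of medium_b below 0.02 m/s and angular speed of medium_b below 0.4 rad/s), for 1 s.
6. the large casting hangs freely from the hook, let go and settled, for one second (x of large_a in the frame of hook between -0.03 and 0.03 m and y of large_a in the frame of hook between -0.025 and 0.025 m and z of large_a in the frame of hook between -0.095 and -0.06 m and contact force between the fingers and large_a below 0.1 N and linear speed of large_a below 0.02 m/s and angular speed of large_a below 0.4 rad/s), for 1 s.
7. the large casting hangs freely from the hook, let go and settled, for one second (x of large_b in the frame of hook between -0.03 and 0.03 m and y of large_b in the frame of hook between -0.025 and 0.025 m and z of large_b in the frame of hook between -0.095 and -0.06 m and contact force between the fingers and large_b below 0.1 N and linear speed of large_b below 0.02 m/s and angular speed of large_b below 0.4 rad/s), for 1 s.
8. only after the last weighing, the test pin is back in the park terminal, fully home and let go (horizontal distance between pin and park below 0.005 m and z of pin in the frame of park between -0.005 and 0.005 m and angle between pin's own z axis and vertical below 0.15 rad and contact force between the fingers and pin below 0.1 N), for 0.3 s.
At the end, for the whole second after the job is handed in: Every casting stands upright (0.12 rad) and still on its tray floor: over 28 mm of pull in the deep tray with grips, others in the plain tray; scale empty (within 5 mm); pin home and upright in the park terminal (within 5 mm) (x of small_a in the frame of plain_tray between -0.06 and 0.06 m and y of small_a in the frame of plain_tray between -0.132 and 0.132 m and z of small_a in the frame of plain_tray between -0.009 and 0.009 m and angle between each of small_a, small_b, medium_a, medium_b, large_a, large_b's own z axis and vertical below 0.12 rad and linear speed of each of small_a, small_b, medium_a, medium_b, large_a, large_b below 0.03 m/s and x of small_b in the frame of grip_tray between -0.06 and 0.06 m and y of small_b in the frame of grip_tray between -0.132 and 0.132 m and z of small_b in the frame of grip_tray between -0.009 and 0.009 m and x of medium_a in the frame of grip_tray between -0.06 and 0.06 m and y of medium_a in the frame of grip_tray between -0.132 and 0.132 m and z of medium_a in the frame of grip_tray between -0.009 and 0.009 m and x of medium_b in the frame of plain_tray between -0.06 and 0.06 m and y of medium_b in the frame of plain_tray between -0.132 and 0.132 m and z of medium_b in the frame of plain_tray between -0.009 and 0.009 m and x of large_a in the frame of plain_tray between -0.06 and 0.06 m and y of large_a in the frame of plain_tray between -0.132 and 0.132 m and z of large_a in the frame of plain_tray between -0.009 and 0.009 m and x of large_b in the frame of grip_tray between -0.06 and 0.06 m and y of large_b in the frame of grip_tray between -0.132 and 0.132 m and z of large_b in the frame of grip_tray between -0.009 and 0.009 m and horizontal distance between pin and park below 0.005 m and z of pin in the frame of park between -0.005 and 0.005 m and angle between pin's own z axis and vertical below 0.15 rad and value of joint carriage below 0.005 m); the robot touches nothing.
It fails at once if a bystander is moved by more than 4 cm (distance of any of screwdriver, tape, brick, spray, spanner, mug, plug from where it was at the start of the episode above 0.04 m).
Of small_a, small_b only 1 to 1 are there at a start; the rules pass over those that are not, and their reading is None.
Of medium_a, medium_b only 1 to 1 are there at a start; the rules pass over those that are not, and their reading is None.
Of large_a, large_b, plug only 1 to 1 are there at a start; the rules pass over those that are not, and their reading is None.
At some moment in a run one of small_a, small_b, medium_a, medium_b, large_a, large_b may be knocked a few centimetres aside while the robot is not near it.
It also fails if it takes over 210 s, if anything falls off the work surface, if the arm or the gripper's body presses on something with over 40 N, if the wrist force passes 120 N, or if a joint passes its speed limit or range.

## Robot

A 7-joint arm with a two-finger parallel gripper is mounted at the origin on the work surface. World frame = base frame: x ahead of the robot, y to its left, z up, the work surface at z = 0. Lengths are in mm, angles in degrees, forces in N, time in s.
With the tool pointing down it reaches from about 425 to 875 mm from the base axis. Payload 4.7 kg.
Tool frame: the origin (TCP) lies on the front face of the gripper's body, between the roots of the fingers; the fingertips stand 70 mm ahead of it and the grasp point (between the pads) lies 51 mm ahead of it; z points along the fingers, y is the line along which they close (so a half turn about z gives the same grasp; the last joint's range is limited). The gripper opens to 87 mm and grips with 3 to 60 N. Pads are 19 mm wide; open, the fingers measure 117 mm over their backs; the gripper's body (75 mm by 190 mm) begins 51 mm behind the grasp point.
Start: joints at [-70.296, 18.392, -4.016, 83.108, 1.295, 78.541, -3.26], TCP at [210.528, 614.977, 292.287] pointing down, gripper open.
Joint ranges: [-163.93, 163.93], [-17.29, 119.83], [-79.2, 71.16], [3.27, 140.29], [-89.18, 269.18], [5.43, 117.66], [-154.24, 154.24]. Speed limits (degrees/s): [147.25, 147.25, 180, 180, 180, 180, 180].

## Interface

Orientations are given as a 3x3 rotation matrix whose columns are the frame's x, y, z axes.
In Python, from cell import robot, capture, camera_params gives the robot as it stands.
- The arm moves only by the shell command python3 -m handwheel 'ROWS' [OPENING]. ROWS is JSON, a list that holds one entry, the list of rows, each a list of 6 numbers: the shift along the world's x, y, z in units of 30 cm (1.0 is 30 cm), then the turn, a rotation vector about the world's x, y, z in units of 180 degrees (1.0 is 180 degrees). A call has 1 to 10 rows; each row is the pose to reach, as a shift and turn from the pose commanded when the call began, turning the shorter way round; what a row does not reach only later rows make up. A row lasts 1/8 s, in which the tool goes at most 62.5 mm and 10.7 degrees, less where a joint would pass 70% of its speed; a pose out of reach is approached as far as the arm can. A call with a number of a shift or a turn outside -1 to 1 is refused whole. A call with a gripper value outside its range is refused whole. OPENING is the opening, from 0 (shut) to 1 (fully open), set as the call begins (- or left out, the last holds). The fingers move at their own pace and stop on an object; the grip force is fixed at half the most. Time passes only in rows, so rows that repeat a pose let the fingers close. It gives the time, the measured TCP pose, the force, the opening and the grip force at its end, in the units of the state.
- robot.get_state(): the state, without advancing time (a new reading comes with each control period).
- capture(name): name is "side" or "top" or "wrist"; returns (picture, depth): 384x512x3 uint8, blue, green, red; 384x512 float32, mm along the optical axis (not along the pixel's ray), 0 where there is no reading.
- camera_params(name): a dict with "intrinsics" (3x3 intrinsics, pixels), "world_to_cam" (4x4, takes a point from world to camera coordinates). Camera axes: x right, y down, z forward; pixel columns grow to the right and rows downward; lengths in mm; the calibration is good to about 2 mm. A picture is of the moment at which its call begins: read the wrist's pose just before it. camera_params takes no time and is no camera call; for the wrist camera it gives the pose at the moment of the call.
- robot.finish_job(): hands the job in; it is judged then, once.
The state is a dict: "time": time; "joints": joint angles; "dq": joint speeds; "joint_torque": joint torques, N m; "tool_pos": TCP position; "tool_rot": TCP orientation; "ft_force": force on the tool from outside, world axes, zero at the start; "moment": the same for the moment, N m; "gripper_width": finger opening in mm; "grasp_force": force on a finger pad.
Only numpy, scipy, OpenCV 4.12 (cv2) and the standard library are available. Lean on these libraries where they do the work, as an engineer would, in place of code of your own. Each camera call takes 0.05 s, during which the arm holds its last target. There are 200 camera calls.

## Working session

There is one attempt and no reset: what is moved stays moved. The work goes in short steps, Python scripts to look and compute and a shell command to move; the robot and the scene stay as the last step left them, time stands still between calls to the robot, and variables do not carry over. Pictures are saved under pics/ and viewed, at most 15 in all, crops included, and the job is handed in when it is done.

```bash
ls; mkdir -p pics; cat > h.py <<'E'
import numpy as np, cv2
from cell import robot, capture, camera_params
def pts(name):
    P=camera_params(name); im,d=capture(name)
    K=np.array(P["intrinsics"]);T=np.linalg.inv(np.array(P["world_to_cam"]))
    v,u=np.mgrid[:384,:512]
    c=np.stack([(u-K[0,2])/K[0,0]*d,(v-K[1,2])/K[1,1]*d,d],-1)
    w=c@T[:3,:3].T+T[:3,3]; w[d==0]=np.nan
    return im,w,P
def proj(P,p):
    c=np.array(P["world_to_cam"])@np.r_[p,1]; q=np.array(P["intrinsics"])@c[:3]; return q[:2]/q[2]
E
python3 - <<'E'
from h import *
s=robot.get_state(); print(s["time"],s["tool_pos"],np.round(s["tool_rot"],3),s["gripper_width"])
for n in("top","side"):
    im,w,P=pts(n); np.savez(f"{n}.npz",im=im,w=w); cv2.imwrite(f"pics/{n}0.png",cv2.resize(im,(800,600),interpolation=cv2.INTER_CUBIC))
    print(n,np.round(np.linalg.inv(np.array(P["world_to_cam"])),2), P["intrinsics"])
E
```

```text
pics
0.0 [210.42549186 614.54478129 291.14305957] [[-0.946  0.324 -0.001]
 [ 0.324  0.946 -0.002]
 [-0.    -0.002 -1.   ]] 87.05954431050304
top [[-1.0000e-02 -9.8000e-01  1.8000e-01  3.0544e+02]
 [-1.0000e+00  1.0000e-02 -1.0000e-02  7.0700e+00]
 [ 0.0000e+00 -1.8000e-01 -9.8000e-01  1.3646e+03]
 [ 0.0000e+00  0.0000e+00  0.0000e+00  1.0000e+00]] [[402.17552737   0.         254.82307705]
 [  0.         402.17552737 188.72764917]
 [  0.           0.           1.        ]]
side [[ 9.90000e-01 -1.30000e-01  1.10000e-01  3.55060e+02]
 [-1.70000e-01 -7.10000e-01  6.90000e-01 -9.35900e+02]
 [-1.00000e-02 -7.00000e-01 -7.20000e-01  1.13213e+03]
 [ 0.00000e+00  0.00000e+00  0.00000e+00  1.00000e+00]] [[433.20234867   0.         264.07422804]
 [  0.         433.20234867 194.97409183]
 [  0.           0.           1.        ]]
```

View pics/top0.png

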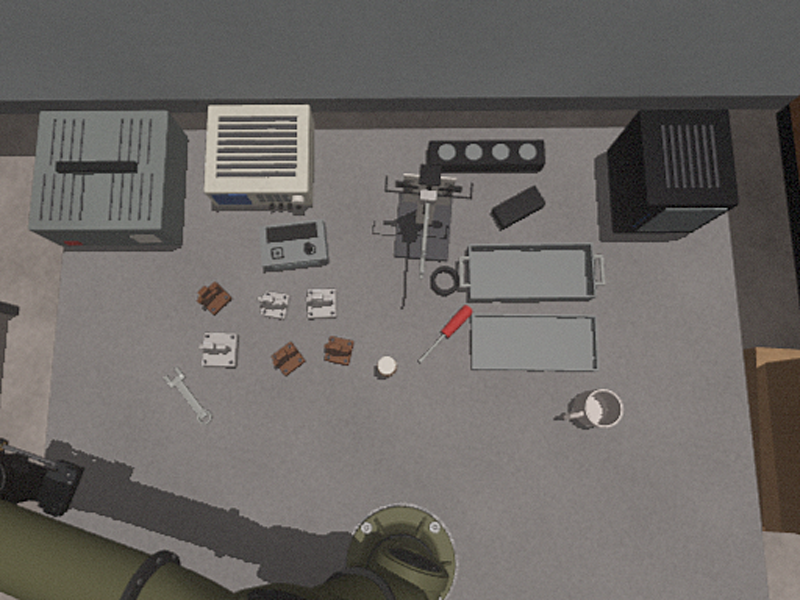

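View pics/side0.png

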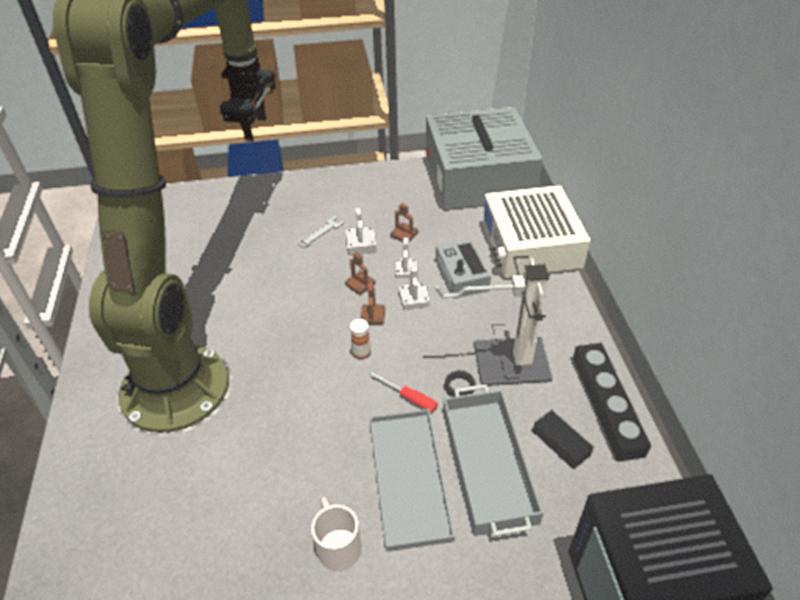

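The top view (800x600) shows white castings at (274,304), (321,303) and (219,349). The brown look-alikes are at (213,297), (288,358) and (339,350). The logger is at (295,246) with the pin at about (309,248), the hook tip at about (422,275), the deep tray at (530,272) and the plain tray at (533,343). The side view agrees.

Things that could be mistaken for the castings: the three brown bails (rejected on colour). For the pin: the dark knobs on the logger at (278,253) and (309,248). The pin should be the -y one.

```bash
python3 - <<'E'
from h import *
z=np.load("top.npz"); im,w=z["im"],z["w"]
hsv=cv2.cvtColor(im,cv2.COLOR_BGR2HSV)
def near(cx,cy,r):
    m=np.zeros(im.shape[:2],bool); cx,cy=int(cx/1.5625),int(cy/1.5625); m[cy-r:cy+r,cx-r:cx+r]=1; return m
for n,c in dict(sm=(274,304),med=(321,303),lg=(219,349)).items():
    m=near(*c,16)&(hsv[...,1]<60)&(hsv[...,2]>100)&(w[...,2]>8)
    for lo,hi in((10,36),(70,130)):
        p=w[m&(w[...,2]>lo)&(w[...,2]<hi)]
        r=cv2.minAreaRect(p[:,:2].astype(np.float32)); print(n,len(p),np.round(np.nanmedian(p,0)),np.round(p.min(0)),np.round(p.max(0)),np.round(r[0]),np.round(r[1]),round(r[2]))
m=near(295,246,25)&(w[...,2]>42)&(w[...,2]<58); p=w[m]; r=cv2.minAreaRect(p[:,:2].astype(np.float32)); print("logger",r)
m=near(309,248,8)&(w[...,2]>65); print("pin",w[m].mean(0) if m.any() else 0,m.sum(),w[m][:,2].max() if m.any() else 0)
for n,c in dict(grip=(530,272),plain=(533,343)).items():
    m=near(*c,50)&(w[...,2]>(30 if n=="grip" else 13))&(w[...,2]<48)&(hsv[...,1]<60); 
    k,l,s,_=cv2.connectedComponentsWithStats(m.astype(np.uint8)); i=1+s[1:,4].argmax(); p=w[l==i]
    print(n,s[i],cv2.minAreaRect(p[:,:2].astype(np.float32)))
m=near(425,240,40)&(w[...,2]>200)&(w[...,2]<245); p=w[m]; print("hook",len(p))
o=np.argsort(p[:,0]); print(np.round(p[o][::2]))
m=near(425,190,20)&(w[...,2]>255); p=w[m]; print("col",np.round(p.mean(0)),np.round(p.min(0)),np.round(p.max(0)))
for n,(a,b,c,d) in dict(top=(120,125,310,255),side=(260,130,370,240)).items():
    pass
top=im[125:255,100:320]; cv2.imwrite("pics/c1.png",cv2.resize(top,(800,473),interpolation=cv2.INTER_CUBIC))
E
```

```text
sm 146 [523. 266.  16.] [504. 240.  10.] [564. 297.  33.] [534. 269.] [53. 55.] 80
sm 42 [533. 267.  95.] [528. 250.  70.] [539. 292. 101.] [534. 271.] [42. 11.] 84
med 210 [525. 163.  22.] [505. 136.  10.] [566. 199.  28.] [536. 167.] [62. 62.] 2
med 64 [535. 164.  82.] [530. 142.  70.] [541. 190. 109.] [536. 166.] [10. 49.] 2
lg 340 [430. 377.  29.] [401. 345.  10.] [471. 417.  36.] [437. 382.] [72. 70.] 88
lg 66 [436. 375.  87.] [431. 356.  71.] [443. 409. 115.] [437. 383.] [52. 11.] 88
logger ((664.7477416992188, 227.9249267578125), (92.98607635498047, 141.31398010253906), 6.770310401916504)
pin [647.91287885 189.89361103  79.12818613] 25 85.40864314105852
grip [293 155  94  37 564] ((600.3547973632812, -288.955322265625), (122.23059844970703, 314.8196716308594), 0.4767284095287323)
plain [291 169  96  23 445] ((578.7503662109375, -285.7237243652344), (321.08642578125, 80.37809753417969), 89.51152801513672)
hook 470
[[ 542.  -41.  239.]
 [ 544.  -41.  242.]
 [ 547.  -41.  243.]
 [ 548.  -44.  237.]
 [ 552.  -44.  233.]
 [ 556.  -42.  227.]
 [ 558.  -45.  218.]
 [ 562.  -39.  216.
[... 4127 characters left out ...]
-39.  207.]
 [ 734.  -18.  241.]
 [ 734.  -35.  232.]
 [ 734.  -33.  207.]
 [ 734.  -33.  224.]
 [ 734.   21.  233.]
 [ 734.  -30.  231.]
 [ 735.  -21.  223.]
 [ 735.  -18.  206.]
 [ 735.  -30.  223.]
 [ 735.  -32.  239.]
 [ 735.  -35.  238.]
 [ 735.   -6.  205.]
 [ 735.  -12.  213.]
 [ 735.  -27.  229.]
 [ 735.   -3.  204.]
 [ 736.  -15.  229.]
 [ 736.  -21.  237.]
 [ 736.    3.  203.]
 [ 736.  -30.  202.]
 [ 736.  -15.  202.]
 [ 736.  -15.  235.]
 [ 737.  -18.  242.]
 [ 737.    0.  201.]
 [ 737.   -6.  209.]
 [ 738.   21.  231.]
 [ 739.   -9.  203.]
 [ 740.   -3.  202.]
 [ 741.   21.  233.]
 [ 741.   -9.  205.]
 [ 742.   -3.  203.]]
col [732. -59. 265.] [ 710. -104.  255.] [753. -14. 271.]
```

View pics/c1.png

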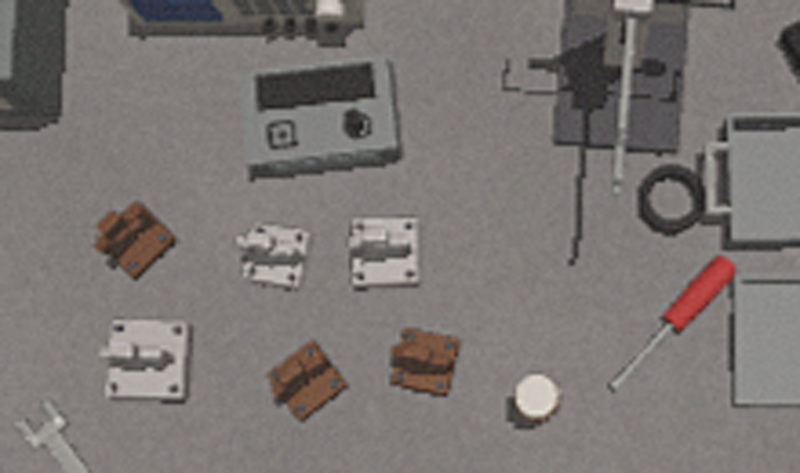

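The crop confirms the choice: the white castings are at (275,255), (385,250) and (145,358), and the others are brown. The pin handle (dark knob) sits on the -y hole at (357,123), and the square run frame is at (282,133). Next I'll move over the logger.

```bash
R='[0.95,-0.95,-0.05,0,0,0.105]'
python3 -m handwheel '[[[0.95,-0.95,-0.05,0,0,0.105],[0.95,-0.95,-0.05,0,0,0.105],[0.95,-0.95,-0.05,0,0,0.105],[0.95,-0.95,-0.05,0,0,0.105],[0.95,-0.95,-0.05,0,0,0.105],[0.95,-0.95,-0.05,0,0,0.105],[0.95,-0.95,-0.05,0,0,0.105],[0.95,-0.95,-0.05,0,0,0.105]]]' 0.5
python3 -m handwheel '[[[0.42,-0.467,-0.124,0,0,0],[0.42,-0.467,-0.124,0,0,0],[0.42,-0.467,-0.124,0,0,0],[0.42,-0.467,-0.124,0,0,0],[0.42,-0.467,-0.124,0,0,0],[0.42,-0.467,-0.124,0,0,0]]]'
python3 - <<'E'
from h import *
s=robot.get_state(); print(s["time"],s["tool_pos"],np.round(s["tool_rot"],3),s["gripper_width"])
im,w,P=pts("wrist"); np.savez("wr.npz",im=im,w=w)
print(np.round(np.linalg.inv(np.array(P["world_to_cam"])),2))
for n,p in dict(run=(640.7,260.3,50),park=(649,190.8,82)).items(): print(n,proj(P,np.array(p)))
cv2.imwrite("pics/w1.png",im)
E
```

```text
time: 1.1
tool_pos: [497.5, 326.9, 276.7]
tool_rot: [[-1.0, 0.006, -0.0], [0.006, 1.0, -0.002], [0.0, -0.002, -1.0]]
ft_force: [0.1, 0.4, -0.4]
gripper_width: 43.4
grasp_force: 0.0
time: 1.85
tool_pos: [620.2, 193.2, 240.3]
tool_rot: [[-1.0, -0.004, -0.0], [-0.004, 1.0, 0.002], [0.0, 0.002, -1.0]]
ft_force: [-0.1, 0.2, -0.2]
gripper_width: 43.5
grasp_force: 0.0
1.85 [620.22603425 193.21574404 240.31454243] [[-1.    -0.004 -0.   ]
 [-0.004  1.     0.002]
 [ 0.     0.002 -1.   ]] 43.503322939608445
[[-0.0000e+00  9.6000e-01  2.8000e-01  5.4465e+02]
 [ 1.0000e+00  0.0000e+00  0.0000e+00  1.9289e+02]
 [ 0.0000e+00  2.8000e-01 -9.6000e-01  3.3271e+02]
 [ 0.0000e+00  0.0000e+00  0.0000e+00  1.0000e+00]]
run [320.50291077 201.42697988]
park [257.30768175 219.43824435]
```

View pics/w1.png

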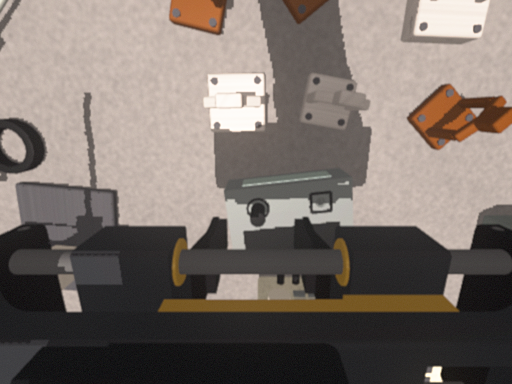

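The wrist picture shows the pin handle at about (258,208), the run frame at (321,202), the medium casting at (237,100) and the small one at (330,100).

```bash
python3 - <<'E'
from h import *
z=np.load("wr.npz"); im,w=z["im"],z["w"]
g=cv2.cvtColor(im,cv2.COLOR_BGR2GRAY)
m=np.zeros(g.shape,bool); m[190:240,240:280]=1
p=w[m&(w[...,2]>75)&(w[...,2]<90)]; print("pin top",len(p),np.round(p.mean(0),1),p.min(0),p.max(0))
m[:]=0; m[185:218,302:342]=1
mm=m&(g<70)&(abs(w[...,2]-50)<12); p=w[mm]; print("run",len(p),np.round(p.mean(0),1),cv2.minAreaRect(p[:,:2].astype(np.float32)))
crop=im[180:240,230:350]; cv2.imwrite("pics/c2.png",cv2.resize(crop,(800,400),interpolation=cv2.INTER_CUBIC))
# white castings from wrist
hsv=cv2.cvtColor(im,cv2.COLOR_BGR2HSV)
for n,(a,b,c,d) in dict(med=(195,60,275,140),sm=(290,60,375,140)).items():
    m[:]=0; m[b:d,a:c]=1
    for lo,hi in((8,26),(90,110)):
        p=w[m&(w[...,2]>lo)&(w[...,2]<hi)&(hsv[...,1]<50)]; print(n,len(p),np.round(p.mean(0)),cv2.minAreaRect(p[:,:2].astype(np.float32)))
E
```

```text
pin top 211 [647.7 191.   81.2] [640.96025382 183.40613864  75.03005079] [656.2844598  198.57302727  83.02540249]
run 137 [636.8 260.2  50.7] ((640.60888671875, 260.4210205078125), (24.152963638305664, 24.757844924926758), 8.312180519104004)
med 2546 [536. 168.  22.] ((536.1524047851562, 167.30882263183594), (61.89897155761719, 62.08195495605469), 1.3094289302825928)
med 423 [536. 168. 102.] ((536.0673828125, 167.39031982421875), (11.693025588989258, 22.005165100097656), 0.2604728043079376)
sm 1806 [535. 267.  16.] ((534.1669311523438, 269.94366455078125), (54.78166198730469, 54.09642791748047), 80.32006072998047)
sm 422 [534. 269.  96.] ((534.370849609375, 269.39862060546875), (22.119844436645508, 12.085415840148926), 79.64042663574219)
```

View pics/c2.png

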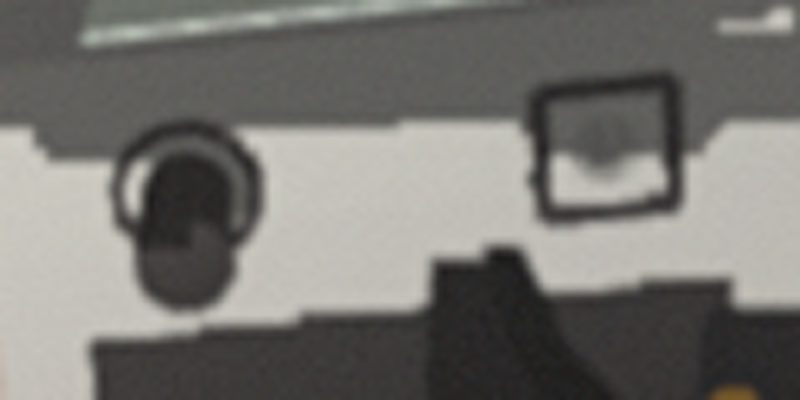

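```bash

python3 -m handwheel '[[[0.09,0,-0.2,0,0,0],[0.09,0,-0.2,0,0,0],[0.09,0,-0.2,0,0,0],[0.09,0,-0.2,0,0,0],[0.09,0,-0.2,0,0,0],[0.09,0,-0.2,0,0,0]]]' 0.45
python3 -m handwheel '[[[0,0,0,0,0,0],[0,0,0,0,0,0],[0,0,0,0,0,0]]]'
```

```text
time: 2.65
tool_pos: [648.7, 190.1, 181.3]
tool_rot: [[-1.0, -0.0, 0.002], [-0.0, 1.0, 0.001], [-0.002, 0.001, -1.0]]
ft_force: [0.8, 0.1, -0.4]
gripper_width: 39.1
grasp_force: 0.0
time: 3.02
tool_pos: [648.5, 189.8, 180.0]
tool_rot: [[-1.0, 0.0, -0.0], [0.0, 1.0, -0.0], [0.0, -0.0, -1.0]]
ft_force: [-0.6, 0.3, 0.4]
gripper_width: 39.2
grasp_force: 0.0
```

```bash

python3 -m handwheel '[[[0,0.0038,-0.1,0,0,0],[0,0.0038,-0.1903,0,0,0],[0,0.0038,-0.1903,0,0,0],[0,0.0038,-0.1903,0,0,0]]]' 0.45
python3 -m handwheel '[[[0,0,0,0,0,0],[0,0,0,0,0,0],[0,0,0,0,0,0],[0,0,0,0,0,0],[0,0,0,0,0,0]]]' 0
python3 -m handwheel '[[[0,0,0.06,0,0,0],[0,0,0.12,0,0,0],[0,0,0.14,0,0,0],[0,0,0.14,0,0,0],[0,0,0.14,0,0,0]]]' 0
python3 -m handwheel '[[[-0.026,0.2313,0,0,0,0],[-0.026,0.2313,0,0,0,0],[-0.026,0.2313,0,0,0,0],[-0.026,0.2313,0,0,0,0],[-0.026,0.2313,0,0,0,0]]]' 0
python3 - <<'E'
from h import *
im,w,P=pts("wrist"); print(proj(P,np.array([640.6,260.4,50]))); cv2.imwrite("pics/w2.png",im[130:330,100:400])
im,w,P=pts("side"); u,v=proj(P,np.array([640.6,260.4,80])).astype(int); cv2.imwrite("pics/s2.png",cv2.resize(im[v-40:v+40,u-50:u+50],(600,480)))
E
```

```text
time: 3.52
tool_pos: [648.5, 191.0, 123.0]
tool_rot: [[-1.0, -0.0, -0.0], [-0.0, 1.0, -0.0], [0.0, -0.0, -1.0]]
ft_force: [0.6, -0.0, 1.5]
gripper_width: 39.3
grasp_force: 0.0
time: 4.15
tool_pos: [648.6, 191.0, 123.2]
tool_rot: [[-1.0, -0.0, 0.0], [-0.0, 1.0, 0.0], [-0.0, 0.0, -1.0]]
ft_force: [0.3, -0.5, 1.5]
gripper_width: 15.1
grasp_force: 30.0
time: 4.78
tool_pos: [648.1, 191.0, 164.5]
tool_rot: [[-1.0, -0.0, -0.001], [-0.0, 1.0, -0.0], [0.001, -0.0, -1.0]]
ft_force: [-0.4, -0.1, -0.2]
gripper_width: 15.2
grasp_force: 30.0
time: 5.4
tool_pos: [641.3, 258.5, 164.9]
tool_rot: [[-1.0, 0.002, 0.0], [0.002, 1.0, -0.001], [-0.0, -0.001, -1.0]]
ft_force: [-0.7, 0.1, -0.6]
gripper_width: 15.2
grasp_force: 30.0
[262.55133391 206.39095898]
```

View pics/s2.png

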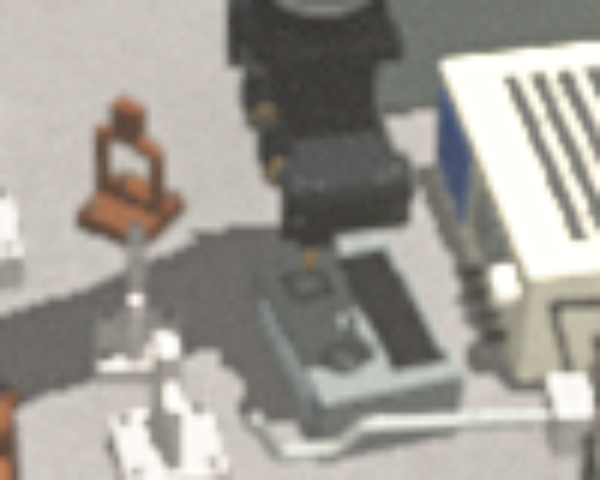

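The side crop shows the brass shank at about (310,260), right above the square frame. I'll lower it.

```bash

python3 -m handwheel '[[[0,0,0,0,0,0],[0,0,0,0,0,0],[0,0,-0.03,0,0,0],[0,0,-0.05,0,0,0],[0,0,-0.06,0,0,0],[0,0,-0.07,0,0,0],[0,0,-0.08,0,0,0],[0,0,-0.08,0,0,0]]]' 0
python3 -m handwheel '[[[0,0,-0.02,0,0,0],[0,0,-0.04,0,0,0],[0,0,-0.055,0,0,0],[0,0,-0.06,0,0,0],[0,0,-0.06,0,0,0]]]' 0
```

```text
time: 6.5
tool_pos: [640.6, 260.4, 140.7]
tool_rot: [[-1.0, -0.0, -0.0], [-0.0, 1.0, -0.0], [0.0, -0.0, -1.0]]
ft_force: [-0.3, -0.1, -1.2]
gripper_width: 15.1
grasp_force: 30.0
time: 7.12
tool_pos: [640.7, 260.4, 123.1]
tool_rot: [[-1.0, -0.0, 0.0], [-0.0, 1.0, 0.0], [-0.0, 0.0, -1.0]]
ft_force: [-0.3, -0.7, 2.0]
gripper_width: 15.3
grasp_force: 30.0
```

```bash

python3 -m handwheel '[[[0,0,0,0,0,0],[0,0,0,0,0,0],[0,0,0,0,0,0],[0,0,0.05,0,0,0],[0,0,0.15,0,0,0],[0,0,0.2567,0,0,0],[-0.15,0.03,0.2567,0,0,-0.0556],[-0.3547,0.03,0.2567,0,0,-0.0556],[-0.3547,0.03,0.2567,0,0,-0.0556],[-0.3547,0.03,0.2567,0,0,-0.0556]]]' 0.45
python3 -m handwheel '[[[0,0,0,0,0,0],[0,0,0,0,0,0]]]'
python3 - <<'E'
from h import *
im,w,P=pts("wrist"); cv2.imwrite("pics/w3.png",im)
for p in((640.6,260.4,82),(534.3,269.4,97)): print(proj(P,np.array(p)))
p=w[(abs(w[...,0]-640.6)<15)&(abs(w[...,1]-260.4)<15)&(w[...,2]>72)&(w[...,2]<95)]; print("pin",len(p),p.mean(0) if len(p) else 0, np.percentile(p[:,2],[50,90]) if len(p) else 0)
for n in("side","top"):
  im,w,P=pts(n)
  p=w[(abs(w[...,0]-640.6)<15)&(abs(w[...,1]-260.4)<15)&(w[...,2]>62)&(w[...,2]<95)]; print(n,"pin",len(p),p.mean(0) if len(p) else 0, p[:,2].max() if len(p) else 0)
E
```

```text
time: 8.38
tool_pos: [535.1, 269.6, 201.6]
tool_rot: [[-0.985, 0.173, 0.003], [0.173, 0.985, 0.001], [-0.002, 0.002, -1.0]]
ft_force: [-0.1, -0.5, 0.3]
gripper_width: 38.9
grasp_force: 0.0
time: 8.62
tool_pos: [535.6, 269.1, 200.3]
tool_rot: [[-0.985, 0.175, 0.001], [0.175, 0.985, -0.0], [-0.001, 0.0, -1.0]]
ft_force: [0.1, -0.2, -0.4]
gripper_width: 39.2
grasp_force: 0.0
[270.41622031 311.47678053]
[259.87798742 210.67718795]
pin 6 [633.02801534 261.60740906  72.60651813] [72.53800463 73.11070407]
side pin 26 [641.78316861 256.26389812  76.43737789] 84.6850403600422
top pin 27 [640.2164855  259.05979437  79.68588683] 86.80118146824634
```

```bash

python3 -m handwheel '[[[0,0,-0.1,0,0,0],[0,0,-0.1933,0,0,0],[0,0,-0.1933,0,0,0],[0,0,-0.1933,0,0,0],[0,0,-0.1933,0,0,0]]]' 
python3 -m handwheel '[[[0,0,0,0,0,0],[0,0,0,0,0,0],[0,0,0,0,0,0],[0,0,0,0,0,0]]]' 0
python3 - <<'E'
from h import *
for n in("top","side"):
    im,w,P=pts(n)
    m=(w[...,0]>535)&(w[...,0]<680)&(abs(w[...,1]+47)<16)&(w[...,2]>205)&(w[...,2]<250); p=w[m]
    k=np.polyfit(p[:,0],p[:,1],1); k2=cv2.fitLine(p[:,:2].astype(np.float32),cv2.DIST_HUBER,0,.01,.01).ravel(); print(n,len(p),k,np.degrees(np.arctan(k[0])),k2,np.degrees(np.arctan(k2[1]/k2[0])), "y at 573",k2[3]+(573-k2[2])*k2[1]/k2[0])
    for a in range(535,620,5):
        q=p[(p[:,0]>=a)&(p[:,0]<a+5)]
        if len(q): print(a,len(q),np.round(np.median(q,0)[1:],1),end="; ")
    print()
E
```

```text
time: 9.4
tool_pos: [534.5, 269.4, 142.2]
tool_rot: [[-0.985, 0.174, 0.0], [0.174, 0.985, 0.0], [-0.0, 0.0, -1.0]]
ft_force: [1.1, 0.3, -0.3]
gripper_width: 39.2
grasp_force: 0.0
time: 9.9
tool_pos: [534.4, 269.3, 142.4]
tool_rot: [[-0.985, 0.174, 0.0], [0.174, 0.985, 0.0], [-0.0, 0.0, -1.0]]
ft_force: [-0.3, -0.7, 2.4]
gripper_width: 21.7
grasp_force: 32.3
top 123 [-0.09881548 13.38192984] -5.643389169909177 [ 9.9518818e-01 -9.7982325e-02  6.1108234e+02 -4.7067455e+01] -5.6229954 y at 573 -43.318016
540 4 [-40.9 241.7]; 545 3 [-41.  242.9]; 550 3 [-41.1 233.5]; 555 3 [-41.7 222.8]; 560 5 [-42.1 218.9]; 565 4 [-42.1 218.1]; 570 5 [-42.1 216.7]; 575 4 [-43.8 218.4]; 580 2 [-43.9 217.1]; 585 8 [-45.4 220.4]; 590 7 [-45.1 228.2]; 595 4 [-46.5 231.3]; 600 6 [-45.1 231.1]; 605 2 [-46.6 234.4]; 610 6 [-48.1 232.5]; 615 3 [-48.1 236.1]; 
side 139 [-0.10066708 11.67275389] -5.748433132139419 [ 9.9541032e-01 -9.5698684e-02  6.0799622e+02 -4.9585503e+01] -5.4915347 y at 573 -46.22097
540 3 [-43.1 243.1]; 545 6 [-45.1 236. ]; 550 8 [-45.4 232.9]; 555 6 [-45.1 221.1]; 560 2 [-45.3 218. ]; 565 6 [-44.4 217.6]; 570 5 [-45.7 217.9]; 575 5 [-46.9 219. ]; 580 5 [-47.8 218.8]; 585 6 [-48.3 218.8]; 590 7 [-48.  222.4]; 595 6 [-47.6 230.6]; 600 6 [-49.  233.2]; 605 5 [-51.5 232.2]; 610 4 [-50.5 233.6]; 615 6 [-50.9 232.2];
```

```bash

python3 -m handwheel '[[[0,0,0.1,0,0,0],[0,0,0.25,0,0,0],[0,0,0.45,0,0,0],[0,-0.1,0.6133,0,0,0],[-0.05,-0.25,0.6133,0,0,0.0244],[-0.1197,-0.45,0.6133,0,0,0.0244],[-0.1197,-0.6,0.6133,0,0,0.0244],[-0.1197,-0.6,0.6133,0,0,0.0244]]]' 
python3 -m handwheel '[[[0,-0.2,0,0,0,0],[0,-0.35,0,0,0,0],[0,-0.4203,0,0,0,0],[0,-0.4203,0,0,0,0],[0,-0.4203,0,0,0,0],[0,-0.4203,0,0,0,0]]]' 
python3 - <<'E'
from h import *
for n in("side","wrist"):
    im,w,P=pts(n); q=[proj(P,np.array(p)) for p in((573,-44,215),(546,-41.4,238))]; print(n,q)
    if n=="side": u,v=q[0].astype(int); c=cv2.resize(im[v-70:v+50,u-90:u+70],(800,600))
    else: c=im
    cv2.imwrite(f"pics/h1{n}.png",c)
E
```

```text
time: 11.0
tool_pos: [498.0, 84.3, 325.2]
tool_rot: [[-0.994, 0.106, -0.001], [0.106, 0.994, -0.001], [0.001, -0.002, -1.0]]
ft_force: [0.2, 0.9, -4.0]
gripper_width: 21.6
grasp_force: 31.9
time: 11.75
tool_pos: [498.4, -34.8, 325.6]
tool_rot: [[-0.995, 0.095, -0.001], [0.095, 0.995, 0.0], [0.001, 0.0, -1.0]]
ft_force: [-0.1, -0.2, -3.9]
gripper_width: 21.7
grasp_force: 31.0
side [array([288.31030507, 188.47017873]), array([279.40158983, 183.50283636])]
wrist [array([258.04158502, 289.46636744]), array([257.72985823, 278.22246631])]
```

View pics/h1side.png

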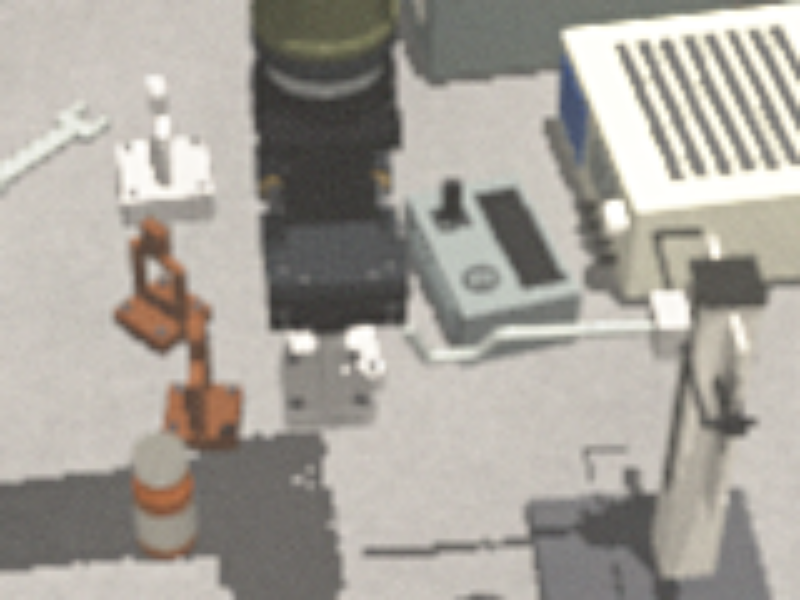

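The side crop shows the casting held at (330,380) behind the hook tip at (410,335). The pin stands home in the run terminal at (450,205).

```bash

python3 -m handwheel '[[[0.04,-0.004,0,0,0,0],[0.08,-0.008,0,0,0,0],[0.12,-0.012,0,0,0,0],[0.16,-0.016,0,0,0,0],[0.2,-0.02,0,0,0,0],[0.2488,-0.0245,0,0,0,0],[0.2488,-0.0245,0,0,0,0],[0.2488,-0.0245,0,0,0,0]]]' 
python3 - <<'E'
from h import *
im,w,P=pts("side"); q=proj(P,np.array((573,-44,215)));u,v=q.astype(int); c=cv2.resize(im[v-70:v+50,u-90:u+70],(800,600))
cv2.imwrite(f"pics/h2side.png",c)
E
```

```text
time: 12.85
tool_pos: [572.8, -44.1, 325.8]
tool_rot: [[-0.995, 0.098, -0.001], [0.098, 0.995, -0.0], [0.001, -0.0, -1.0]]
ft_force: [0.4, 0.0, -4.7]
gripper_width: 21.8
grasp_force: 30.9
```

View pics/h2side.png

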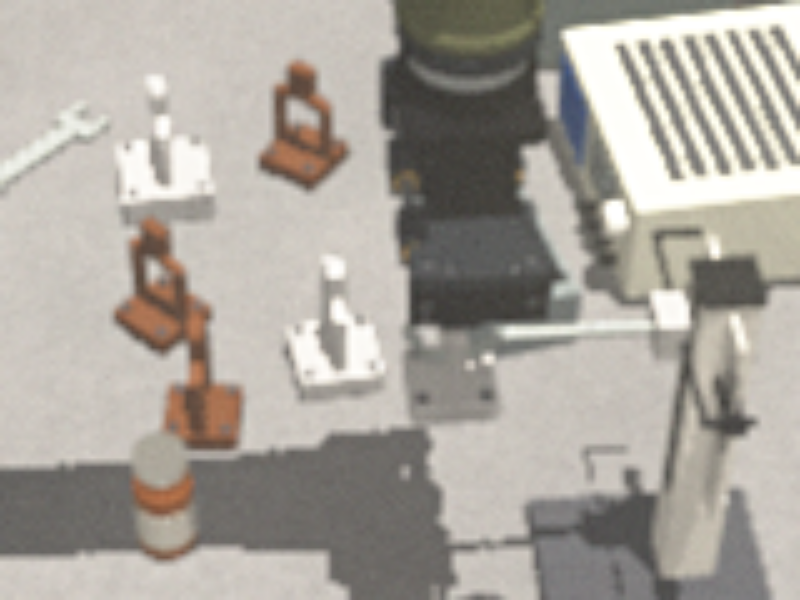

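The hook passes through the eye at about (440,335). I'll lower until the weight transfers.

```bash

python3 -m handwheel '[[[0,0,-0.05,0,0,0],[0,0,-0.1,0,0,0],[0,0,-0.14,0,0,0],[0,0,-0.17,0,0,0],[0,0,-0.1867,0,0,0],[0,0,-0.1867,0,0,0],[0,0,-0.1867,0,0,0],[0,0,-0.1867,0,0,0]]]' 
```

```text
time: 13.9
tool_pos: [573.2, -43.9, 270.5]
tool_rot: [[-0.995, 0.098, 0.001], [0.098, 0.995, 0.0], [-0.001, 0.0, -1.0]]
ft_force: [-2.1, 1.2, -0.9]
gripper_width: 21.8
grasp_force: 30.9
```

```bash

python3 -m handwheel '[[[0,0,-0.015,0,0,0],[0,0,-0.03,0,0,0],[0,0,-0.03,0,0,0],[0,0,-0.03,0,0,0]]]'
python3 -m handwheel '[[[0,0,0,0,0,0],[0,0,0,0,0,0],[0,0,0,0,0,0],[0,0,0,0,0,0],[0,0,0.05,0,0,0],[0,0,0.13,0,0,0],[0,0,0.2,0,0,0],[0,0,0.2,0,0,0],[0,0,0.2,0,0,0],[0,0,0.2,0,0,0]]]' 0.9
python3 -m handwheel '[[[0,0,0,0,0,0],[0,0,0,0,0,0],[0,0,0,0,0,0],[0,0,0,0,0,0],[0,0,0,0,0,0],[0,0,0,0,0,0],[0,0,0,0,0,0],[0,0,0,0,0,0],[0,0,0,0,0,0],[0,0,0,0,0,0]]]'
python3 -m handwheel '[[[0,0,0,0,0,0],[0,0,0,0,0,0],[0,0,0,0,0,0],[0,0,0,0,0,0],[0,0,0,0,0,0],[0,0,0,0,0,0],[0,0,0,0,0,0],[0,0,0,0,0,0],[0,0,0,0,0,0],[0,0,0,0,0,0]]]'
python3 -m handwheel '[[[0,0,0,0,0,0],[0,0,0,0,0,0],[0,0,0,0,0,0],[0,0,0,0,0,0],[0,0,0,0,0,0],[0,0,0,0,0,0],[0,0,0,0,0,0],[0,0,0,0,0,0]]]'
cat > hk.py <<'E'
from h import *
import sys
def look(tag,n="side"):
    im,w,P=pts(n); 
    u,v=proj(P,np.array((573,-44,215))).astype(int); cv2.imwrite(f"pics/{tag}.png",cv2.resize(im[v-55:v+65,u-60:u+100],(800,600),interpolation=cv2.INTER_CUBIC))
def meas():
    # lug top of hanging casting, wrist and side: white pts near the saddle
    for n in("wrist","side"):
        im,w,P=pts(n); hsv=cv2.cvtColor(im,cv2.COLOR_BGR2HSV)
        m=(abs(w[...,0]-573)<28)&(abs(w[...,1]+44)<28)&(hsv[...,1]<60)&(w[...,2]>100)&(w[...,2]<262)
        p=w[m]; zt=np.percentile(p[:,2],99); t=p[p[:,2]>zt-5]; r=cv2.minAreaRect(t[:,:2].astype(np.float32))
        print(n,len(p),"ztop",round(zt,1),np.round(t.mean(0),1),np.round(r[0],1),np.round(r[1],1),round(r[2],1))
        for a in range(100,270,10):
            q=p[(p[:,2]>=a)&(p[:,2]<a+10)]
            if len(q)>5: print(a,len(q),np.round(np.median(q,0)),np.round(np.ptp(q,0)),end=";")
        print()
    # arm height
    im,w,P=pts("top"); p=w[(w[...,0]>600)&(w[...,0]<685)&(abs(w[...,1]+47)<14)&(w[...,2]>150)&(w[...,2]<250)]; print("arm z",np.median(p[:,2]),"(empty ~233.5)")
E
python3 -c "
from hk import *
meas(); look('k1')"
```

```text
time: 14.4
tool_pos: [573.5, -44.0, 261.3]
tool_rot: [[-0.995, 0.098, 0.001], [0.098, 0.995, 0.0], [-0.001, 0.0, -1.0]]
ft_force: [0.4, 0.5, -0.4]
gripper_width: 21.9
grasp_force: 31.0
time: 15.65
tool_pos: [572.6, -43.9, 320.0]
tool_rot: [[-0.995, 0.098, -0.002], [0.098, 0.995, -0.0], [0.002, -0.0, -1.0]]
ft_force: [0.2, 0.3, -0.9]
gripper_width: 78.2
grasp_force: 0.0
time: 16.9
tool_pos: [573.1, -44.0, 321.0]
tool_rot: [[-0.995, 0.098, 0.0], [0.098, 0.995, 0.0], [-0.0, 0.0, -1.0]]
ft_force: [-0.8, -0.8, -0.2]
gripper_width: 78.0
grasp_force: 0.0
time: 18.15
tool_pos: [573.0, -44.0, 321.0]
tool_rot: [[-0.995, 0.098, 0.0], [0.098, 0.995, 0.0], [-0.0, 0.0, -1.0]]
ft_force: [0.1, 0.5, -0.5]
gripper_width: 78.3
grasp_force: 0.0
time: 19.15
tool_pos: [573.1, -44.1, 321.0]
tool_rot: [[-0.995, 0.098, 0.0], [0.098, 0.995, 0.0], [-0.0, 0.0, -1.0]]
ft_force: [0.1, 0.5, 0.0]
gripper_width: 78.1
grasp_force: 0.0
wrist 2827 ztop 210.2 [572.3 -43.7 209.1] [573.2 -44. ] [21.1 12.9] 85.2
110 16 [546. -45. 120.] [ 4. 47.  2.];120 1252 [561. -40. 128.] [56. 55. 10.];130 86 [566. -24. 131.] [33. 51. 1
[... 152 characters left out ...]
10.];180 483 [573. -43. 183.] [45. 51. 10.];190 185 [568. -44. 194.] [56. 21. 10.];200 425 [570. -43. 209.] [35. 22. 10.];210 51 [573. -43. 210.] [10. 19.  1.];
side 357 ztop 209.8 [571.2 -51.2 208.8] [570.3 -49.2] [ 7.7 21.6] 18.8
110 15 [558. -68. 118.] [53. 38.  7.];120 123 [570. -54. 128.] [55. 55.  9.];130 88 [567. -45. 132.] [53. 55.  8.];140 10 [572. -69. 143.] [ 9. 50.  8.];150 8 [572. -68. 154.] [ 7. 47.  7.];160 10 [571. -68. 165.] [ 7. 46.  8.];170 23 [571. -48. 179.] [37. 46.  7.];180 38 [572. -51. 184.] [48. 50.  8.];190 22 [569. -49. 194.] [54. 17.  9.];200 17 [570. -53. 206.] [30. 19.  9.];
arm z nan (empty ~233.5)
  return _methods._mean(a, axis=axis, dtype=dtype,
  ret = ret.dtype.type(ret / rcount)
```

View pics/k1.png

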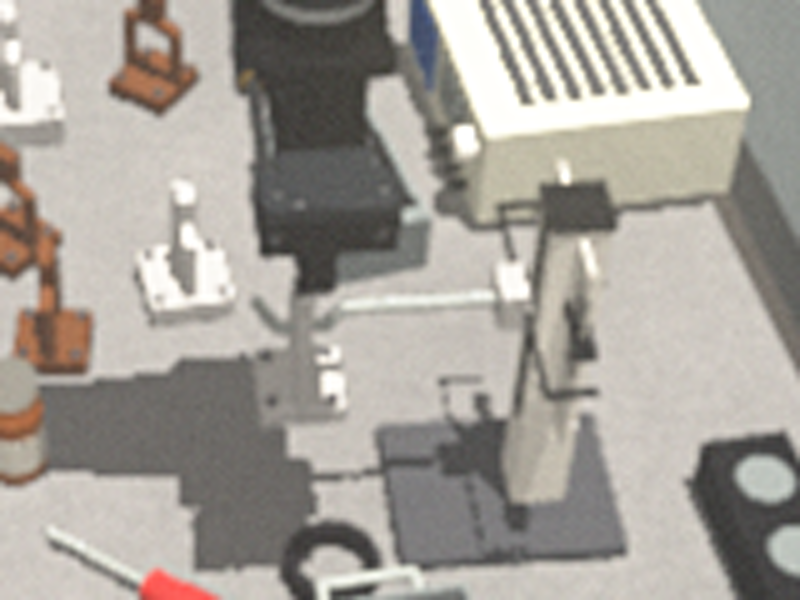

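Lug top is at 210 mm, so the hook has been pulled about 40 mm. That makes the small casting heavy, for the grip tray. In the picture the casting hangs freely at (305,380) with nothing touching it. I'll regrasp it and lift it off.

```bash

python3 -m handwheel '[[[0,0,0,0,0,0],[0,0,0,0,0,0],[0,0,0,0,0,0],[0,0,0,0,0,0],[0,0,-0.1,0,0,0],[0,0,-0.18,0,0,0],[0,0,-0.22,0,0,0],[0,0,-0.22,0,0,0],[0,0,-0.22,0,0,0],[0,0,-0.22,0,0,0]]]' 
python3 -m handwheel '[[[0,0,0,0,0,0],[0,0,0,0,0,0],[0,0,0,0,0,0],[0,0,0,0,0,0],[0,0,0,0,0,0],[0,0,0,0,0,0]]]' 0
python3 -m handwheel '[[[0,0,0.04,0,0,0],[0,0,0.1,0,0,0],[0,0,0.17,0,0,0],[0,0,0.2367,0,0,0],[0,0,0.2367,0,0,0],[0,0,0.2367,0,0,0],[0,0,0.2367,0,0,0]]]'
python3 -c "
from hk import *
look('k2')"
```

```text
time: 20.6
tool_pos: [573.6, -44.1, 256.1]
tool_rot: [[-0.995, 0.098, 0.002], [0.098, 0.995, 0.0], [-0.002, 0.0, -1.0]]
ft_force: [0.2, 0.2, 0.1]
gripper_width: 78.4
grasp_force: 0.0
time: 21.35
tool_pos: [573.0, -44.0, 255.0]
tool_rot: [[-0.995, 0.098, 0.0], [0.098, 0.995, 0.0], [-0.0, 0.0, -1.0]]
ft_force: [0.0, 0.0, 0.2]
gripper_width: 26.3
grasp_force: 0.2
time: 22.22
tool_pos: [572.6, -43.9, 324.9]
tool_rot: [[-0.995, 0.098, -0.002], [0.098, 0.995, -0.0], [0.002, -0.0, -1.0]]
ft_force: [-0.2, -0.4, -3.7]
gripper_width: 21.7
grasp_force: 29.9
```

View pics/k2.png

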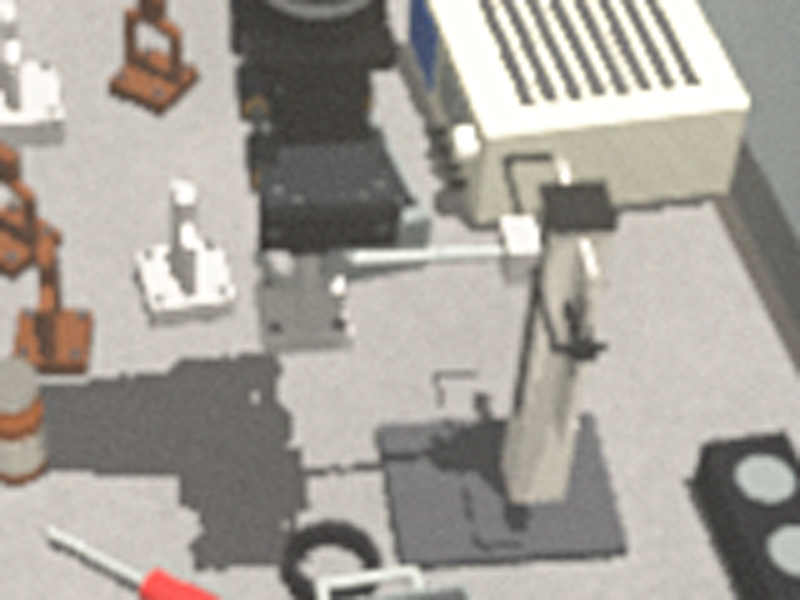

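The casting is held with the hook still in its eye and the carriage back up. Next I'll back out and carry it to the grip tray.

```bash

python3 -m handwheel '[[[-0.06,0.006,0,0,0,0],[-0.12,0.012,0,0,0,0],[-0.18,0.018,0,0,0,0],[-0.2488,0.0245,0,0,0,0],[-0.2488,0.0245,0,0,0,0],[-0.2488,0.0245,0,0,0,0]]]' 
python3 -m handwheel '[[[0,-0.1,0,0,0,0],[0,-0.25,0,0,0,0],[0,-0.43,0,0,0,0.0311],[0.1,-0.62,0,0,0,0.0311],[0.22,-0.8,0,0,0,0.0311],[0.3387,-0.9,0,0,0,0.0311],[0.3387,-0.9,0,0,0,0.0311]]]'
python3 -m handwheel '[[[0,-0.231,-0.1,0,0,0],[0,-0.231,-0.2,0,0,0],[0,-0.231,-0.2,0,0,0],[0,-0.231,-0.2,0,0,0],[0,-0.231,-0.2,0,0,0]]]'
python3 - <<'E'
from h import *
im,w,P=pts("wrist"); cv2.imwrite("pics/t1.png",im); np.savez("t1.npz",im=im,w=w)
for lo,hi,n in((36,46,"grip"),(16,24,"plain"),(1,7,"floors")):
    m=(w[...,2]>lo)&(w[...,2]<hi)&(w[...,1]<-140)&(w[...,1]>-440); p=w[m]
    for a,b in((380,515),(530,670)):
        q=p[(p[:,0]>a)&(p[:,0]<b)]
        if len(q)>20: print(n,len(q),np.round(np.percentile(q,[1,50,99],axis=0),0).tolist(),cv2.minAreaRect(q[:,:2].astype(np.float32)))
im,w,P=pts("top")
for lo,hi,n in((34,50,"grip"),(14,27,"plain")):
    m=(w[...,2]>lo)&(w[...,2]<hi)&(w[...,1]<-140)&(w[...,1]>-440); p=w[m]
    for a,b in((380,515),(530,670)):
        q=p[(p[:,0]>a)&(p[:,0]<b)]
        if len(q)>20: print("top",n,len(q),np.round(np.percentile(q,[1,50,99],axis=0),0).tolist(),cv2.minAreaRect(q[:,:2].astype(np.float32)))
E
```

```text
time: 23.02
tool_pos: [498.8, -36.7, 326.0]
tool_rot: [[-0.995, 0.098, 0.001], [0.098, 0.995, 0.0], [-0.001, 0.0, -1.0]]
ft_force: [0.1, -0.0, -3.9]
gripper_width: 21.7
grasp_force: 30.0
time: 23.9
tool_pos: [602.1, -309.0, 321.9]
tool_rot: [[-1.0, 0.002, -0.006], [0.002, 1.0, -0.003], [0.006, -0.003, -1.0]]
ft_force: [-0.1, 0.4, -4.5]
gripper_width: 21.4
grasp_force: 29.9
time: 24.52
tool_pos: [601.4, -374.8, 268.1]
tool_rot: [[-1.0, -0.002, 0.003], [-0.002, 1.0, -0.001], [-0.003, -0.001, -1.0]]
ft_force: [0.3, -0.2, -3.9]
gripper_width: 21.7
grasp_force: 30.0
grip 2893 [[541.0, -439.0, 36.0], [587.0, -264.0, 41.0], [660.0, -143.0, 43.0]] ((600.6024780273438, -289.9839172363281), (120.30916595458984, 300.02105712890625), 0.16365188360214233)
plain 1908 [[412.0, -427.0, 16.0], [502.0, -238.0, 20.0], [513.0, -142.0, 23.0]] ((460.5113220214844, -283.343505859375), (287.3495788574219, 104.71090698242188), 89.37201690673828)
plain 705 [[541.0, -420.0, 16.0], [633.0, -161.0, 20.0], [657.0, -156.0, 24.0]] ((597.0253295898438, -281.74462890625), (126.00996398925781, 278.1220703125), 1.54968
[... 225 characters left out ...]
0, 2.0], [590.0, -269.0, 4.0], [656.0, -158.0, 6.0]] ((600.1922607421875, -290.400634765625), (138.75477600097656, 298.7246398925781), 0.10384132713079453)
top grip 250 [[540.0, -396.0, 34.0], [620.0, -215.0, 41.0], [662.0, -141.0, 48.0]] ((600.5986328125, -270.21514892578125), (122.0227279663086, 260.6582946777344), 0.2696864604949951)
top plain 142 [[387.0, -426.0, 15.0], [462.0, -203.0, 21.0], [514.0, -143.0, 27.0]] ((450.49609375, -284.8897705078125), (286.59490966796875, 121.23954772949219), 88.53990173339844)
top plain 101 [[540.0, -345.0, 15.0], [655.0, -241.0, 21.0], [658.0, -153.0, 26.0]] ((598.78515625, -252.77346801757812), (199.3602294921875, 117.76026916503906), 89.881103515625)
```

View pics/t1.png

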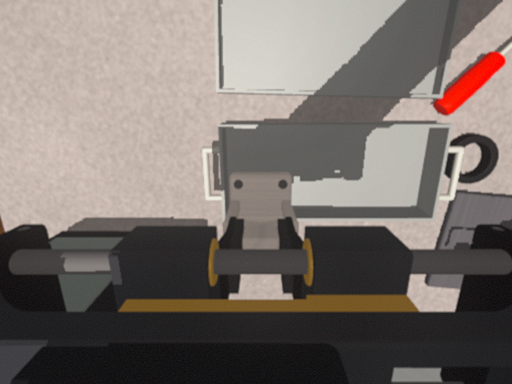

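The wrist view shows the casting at (262,195), over the -y end of the grip tray (rim (215-450, 122-215)), clear of the end grip at (205,170). I'll set it down.

```bash

python3 -m handwheel '[[[0,0,-0.1,0,0,0],[0,0,-0.2,0,0,0],[0,0,-0.3,0,0,0],[0,0,-0.34,0,0,0],[0,0,-0.37,0,0,0],[0,0,-0.39,0,0,0],[0,0,-0.395,0,0,0],[0,0,-0.395,0,0,0]]]'
python3 -m handwheel '[[[0,0,-0.005,0,0,0],[0,0,-0.005,0,0,0],[0,0,-0.005,0,0,0]]]'
```

```text
time: 25.62
tool_pos: [601.6, -376.5, 150.9]
tool_rot: [[-1.0, -0.0, 0.005], [-0.0, 1.0, -0.001], [-0.005, -0.001, -1.0]]
ft_force: [-0.5, 2.6, 6.6]
gripper_width: 21.2
grasp_force: 30.0
time: 26.0
tool_pos: [602.5, -376.4, 150.5]
tool_rot: [[-1.0, -0.001, 0.007], [-0.001, 1.0, -0.002], [-0.007, -0.002, -1.0]]
ft_force: [0.7, 2.3, 9.7]
gripper_width: 21.3
grasp_force: 30.0
```

```bash

python3 -m handwheel '[[[0,0,0,0,0,0],[0,0,0,0,0,0],[0,0,0,0,0,0],[0,0,0.1,0,0,0],[0,0,0.25,0,0,0],[-0.1,0,0.28,0,0,0],[-0.25,0.1,0.28,0,0,0],[-0.4,0.2,0.28,0,0,0],[-0.4,0.4,0.28,0,0,0],[-0.4,0.6,0.28,0,0,0]]]' 0.45
python3 -m handwheel '[[[0,0.2,0,0,0,0],[0,0.4,0,0,0,0],[0,0.6,0,0,0,0],[0,0.8,0,0,0,0],[0.0,1,0,0,0,0],[0.0,1,0,0,0,0]]]'
python3 -m handwheel '[[[0.05,0.1,0,0,0,0],[0.12,0.211,0,0,0,0],[0.12,0.211,0,0,0,0],[0.12,0.211,0,0,0,0]]]'
cat > fm.py <<'E'
from h import *
def find(ztop,x,y,r=70,n="wrist"):
    im,w,P=pts(n); hsv=cv2.cvtColor(im,cv2.COLOR_BGR2HSV)
    p=w[(abs(w[...,0]-x)<r)&(abs(w[...,1]-y)<r)&(abs(w[...,2]-ztop)<4)&(hsv[...,1]<50)]
    if len(p)<15: print("none",len(p)); return
    print(len(p),np.round(np.median(p,0),1),cv2.minAreaRect(p[:,:2].astype(np.float32)))
E
python3 -c "
from fm import *
find(102,536,167); find(102,536,167,n='top'); print('small in tray'); find(100.5,600,-376,40,'top'); find(100.5,600,-376,40,'side');print(robot.get_state()['tool_pos'])"
```

```text
time: 27.25
tool_pos: [479.2, -194.9, 230.1]
tool_rot: [[-1.0, 0.002, 0.001], [0.002, 1.0, 0.001], [-0.001, 0.001, -1.0]]
ft_force: [1.9, 0.6, -0.3]
gripper_width: 39.3
grasp_force: 0.0
time: 28.0
tool_pos: [479.3, 109.3, 229.8]
tool_rot: [[-1.0, -0.009, -0.0], [-0.009, 1.0, 0.001], [0.0, 0.001, -1.0]]
ft_force: [0.1, -0.6, 0.8]
gripper_width: 39.5
grasp_force: 0.0
time: 28.5
tool_pos: [516.0, 165.6, 229.7]
tool_rot: [[-1.0, 0.002, -0.001], [0.002, 1.0, -0.001], [0.001, -0.001, -1.0]]
ft_force: [0.2, 0.5, 0.2]
gripper_width: 39.1
grasp_force: 0.0
338 [534.6 167.1 102.5] ((535.4487915039062, 167.15606689453125), (21.394315719604492, 11.672304153442383), 88.8380355834961)
none 0
small in tray
23 [ 603.9 -377.5   99.8] ((603.069580078125, -376.4031982421875), (22.82602310180664, 10.718903541564941), 89.8775405883789)
36 [ 603.2 -378.2  101.2] ((604.4285278320312, -378.2414245605469), (12.334356307983398, 22.71257781982422), 0.7970119714736938)
[515.9086283  166.03487232 230.1347019 ]
```

```bash

python3 -m handwheel '[[[0.066,0,0,0,0,0],[0.066,0,-0.1,0,0,0],[0.066,0,-0.2,0,0,0],[0.066,0,-0.2733,0,0,0],[0.066,0,-0.2733,0,0,0],[0.066,0,-0.2733,0,0,0],[0.066,0,-0.2733,0,0,0]]]'
python3 -m handwheel '[[[0,0,0,0,0,0],[0,0,0,0,0,0],[0,0,0,0,0,0],[0,0,0,0,0,0],[0,0,0,0,0,0]]]' 0
python3 -m handwheel '[[[0,0,0.1,0,0,0],[0,0,0.25,0,0,0],[-0.05,0,0.45,0,0,0],[-0.1247,-0.1,0.5933,0,0,0],[-0.1247,-0.25,0.5933,0,0,-0.0311],[-0.1247,-0.45,0.5933,0,0,-0.0311],[-0.1247,-0.6,0.5933,0,0,-0.0311],[-0.1247,-0.68,0.5933,0,0,-0.0311],[-0.1247,-0.68,0.5933,0,0,-0.0311],[-0.1247,-0.68,0.5933,0,0,-0.0311]]]' 
python3 -m handwheel '[[[0.0,0.0,0,0,0,0],[0.0,0.0,0,0,0,0],[0.04,-0.004,0,0,0,0],[0.08,-0.008,0,0,0,0],[0.12,-0.012,0,0,0,0],[0.16,-0.016,0,0,0,0],[0.2,-0.02,0,0,0,0],[0.2488,-0.0245,0,0,0,0],[0.2488,-0.0245,0,0,0,0],[0.2488,-0.0245,0,0,0,0]]]' 
python3 -c "
from hk import *
look('k3')"
```

```text
time: 29.58
tool_pos: [536.0, 167.2, 148.5]
tool_rot: [[-1.0, 0.001, 0.001], [0.001, 1.0, 0.0], [-0.001, 0.0, -1.0]]
ft_force: [0.3, -0.5, -0.9]
gripper_width: 39.5
grasp_force: 0.0
time: 30.2
tool_pos: [536.0, 167.1, 148.3]
tool_rot: [[-1.0, 0.0, 0.0], [0.0, 1.0, -0.0], [-0.0, -0.0, -1.0]]
ft_force: [-0.6, -1.7, 4.1]
gripper_width: 21.4
grasp_force: 31.4
time: 31.45
tool_pos: [498.1, -35.3, 325.1]
tool_rot: [[-0.995, 0.096, -0.001], [0.096, 0.995, 0.001], [0.002, 0.001, -1.0]]
ft_force: [-0.1, 0.3, -4.1]
gripper_width: 21.7
grasp_force: 31.8
time: 32.7
tool_pos: [572.8, -44.1, 325.8]
tool_rot: [[-0.995, 0.098, -0.001], [0.098, 0.995, -0.0], [0.001, -0.0, -1.0]]
ft_force: [-0.3, -0.2, -4.5]
gripper_width: 21.7
grasp_force: 31.7
```

View pics/k3.png

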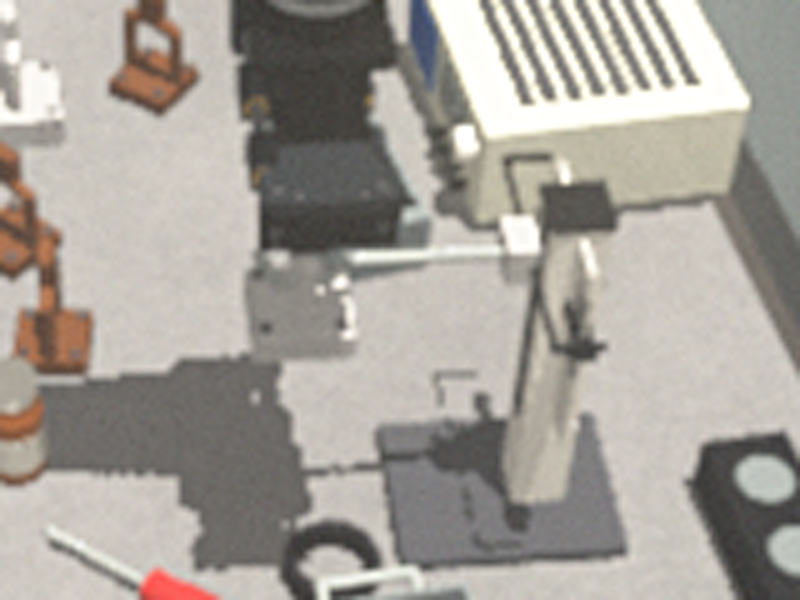

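The medium casting is on the hook just like the small one. I'll lower it, release and let it settle.

```bash

python3 -m handwheel '[[[0,0,-0.05,0,0,0],[0,0,-0.1,0,0,0],[0,0,-0.14,0,0,0],[0,0,-0.17,0,0,0],[0,0,-0.2,0,0,0],[0,0,-0.22,0,0,0],[0,0,-0.22,0,0,0],[0,0,-0.22,0,0,0],[0,0,-0.22,0,0,0],[0,0,-0.22,0,0,0]]]' 
python3 -m handwheel '[[[0,0,0,0,0,0],[0,0,0,0,0,0],[0,0,0,0,0,0],[0,0,0,0,0,0],[0,0,0.05,0,0,0],[0,0,0.13,0,0,0],[0,0,0.2,0,0,0],[0,0,0.2,0,0,0],[0,0,0.2,0,0,0],[0,0,0.2,0,0,0]]]' 0.7
python3 -m handwheel '[[[0,0,0,0,0,0],[0,0,0,0,0,0],[0,0,0,0,0,0],[0,0,0,0,0,0],[0,0,0,0,0,0],[0,0,0,0,0,0],[0,0,0,0,0,0],[0,0,0,0,0,0],[0,0,0,0,0,0],[0,0,0,0,0,0]]]'
python3 -m handwheel '[[[0,0,0,0,0,0],[0,0,0,0,0,0],[0,0,0,0,0,0],[0,0,0,0,0,0],[0,0,0,0,0,0],[0,0,0,0,0,0],[0,0,0,0,0,0],[0,0,0,0,0,0],[0,0,0,0,0,0],[0,0,0,0,0,0]]]'
python3 -m handwheel '[[[0,0,0,0,0,0],[0,0,0,0,0,0],[0,0,0,0,0,0],[0,0,0,0,0,0],[0,0,0,0,0,0],[0,0,0,0,0,0],[0,0,0,0,0,0],[0,0,0,0,0,0],[0,0,0,0,0,0],[0,0,0,0,0,0]]]'
python3 -c "
from hk import *
meas()" 2>/dev/null
```

```text
time: 34.0
tool_pos: [573.1, -43.9, 260.2]
tool_rot: [[-0.995, 0.098, 0.0], [0.098, 0.995, 0.0], [-0.0, 0.0, -1.0]]
ft_force: [-1.4, 0.6, -1.5]
gripper_width: 21.7
grasp_force: 31.8
time: 35.25
tool_pos: [572.6, -43.9, 319.0]
tool_rot: [[-0.995, 0.098, -0.002], [0.098, 0.995, -0.0], [0.002, -0.0, -1.0]]
ft_force: [-1.0, 0.2, -0.2]
gripper_width: 60.8
grasp_force: 0.0
time: 36.5
tool_pos: [573.1, -44.0, 320.0]
tool_rot: [[-0.995, 0.098, 0.0], [0.098, 0.995, 0.0], [-0.0, 0.0, -1.0]]
ft_force: [0.8, -0.1, -0.1]
gripper_width: 60.9
grasp_force: 0.0
time: 37.75
tool_pos: [573.1, -44.0, 320.0]
tool_rot: [[-0.995, 0.098, 0.0], [0.098, 0.995, 0.0], [-0.0, 0.0, -1.0]]
ft_force: [0.2, -0.3, -0.1]
gripper_width: 60.6
grasp_force: 0.0
time: 39.0
tool_pos: [573.0, -44.0, 320.0]
tool_rot: [[-0.995, 0.098, 0.0], [0.098, 0.995, 0.0], [0.0, 0.0, -1.0]]
ft_force: [0.8, -0.5, 0.2]
gripper_width: 61.0
grasp_force: 0.0
wrist 2886 ztop 206.0 [572.1 -43.9 204.8] [572.7 -44. ] [21.5 12.1] 85.0
120 1412 [561. -44. 124.] [56. 56.  9.];130 41 [570. -61. 135.] [11. 50. 10.];140 40 [570. -24. 144.] [ 6. 51.  9.];150 51 [570. -61. 154.] [ 9. 51. 10.];160 52 [570. -24. 165.] [ 6. 51.  9.];170 487 [570. -43. 177.] [37. 52.  9.];180 243 [578. -44. 185.] [50. 32. 10.];190 157 [567. -42. 196.] [56. 21. 10.];200 403 [572. -44. 205.] [13. 22.  7.];
side 354 ztop 207.5 [572.9 -49.8 206.2] [572.8 -48.7] [15.7  9.2] 77.6
100 7 [560. -71. 105.] [29.  2.  6.];110 7 [554. -68. 116.] [23. 23.  8.];120 191 [567. -45. 125.] [56. 56.  9.];130 17 [572. -65. 134.] [27. 48.  9.];140 10 [572. -68. 145.] [ 9. 45.  7.];150 8 [572. -69. 154.] [7. 6. 7.];160 12 [571. -66. 166.] [33. 47.  9.];170 34 [571. -48. 176.] [40. 50.  9.];180 33 [574. -51. 185.] [52. 34.  9.];190 13 [568. -51. 194.] [52. 16. 10.];200 21 [573. -48. 205.] [31. 17.  9.];
arm z nan (empty ~233.5)
```

Lug top is at 206 mm, so the pull is about 44 mm. That makes the medium heavy too, so it goes to the middle of the grip tray.

```bash

python3 -m handwheel '[[[0,0,0,0,0,0],[0,0,-0.1,0,0,0],[0,0,-0.19,0,0,0],[0,0,-0.23,0,0,0],[0,0,-0.23,0,0,0],[0,0,-0.23,0,0,0],[0,0,-0.23,0,0,0],[0,0,-0.23,0,0,0]]]' 0.6
python3 -m handwheel '[[[0,0,0,0,0,0],[0,0,0,0,0,0],[0,0,0,0,0,0],[0,0,0,0,0,0],[0,0,0,0,0,0],[0,0,0,0,0,0],[0,0,0,0,0,0],[0,0,0,0,0,0]]]' 0
python3 -m handwheel '[[[0,0,0.04,0,0,0],[0,0,0.1,0,0,0],[0,0,0.17,0,0,0],[0,0,0.25,0,0,0],[0,0,0.25,0,0,0],[0,0,0.25,0,0,0],[0,0,0.25,0,0,0]]]'
python3 -m handwheel '[[[-0.06,0.006,0,0,0,0],[-0.12,0.012,0,0,0,0],[-0.18,0.018,0,0,0,0],[-0.2488,0.0245,0,0,0,0],[-0.2488,0.0245,0,0,0,0],[-0.2488,0.0245,0,0,0,0]]]' 
python3 -m handwheel '[[[0,-0.1,0,0,0,0],[0,-0.25,0,0,0,0],[0,-0.43,0,0,0,0.0311],[0.1,-0.62,0,0,0,0.0311],[0.22,-0.8,0,0,0,0.0311],[0.3387,-0.837,0,0,0,0.0311],[0.3387,-0.837,0,0,0,0.0311],[0.3387,-0.837,-0.1,0,0,0.0311],[0.3387,-0.837,-0.25,0,0,0.0311],[0.3387,-0.837,-0.25,0,0,0.0311]]]'
python3 -c "
from fm import *
find(100.5,600,-376,40,'top'); find(100.5,600,-376,40,'side')
im,w,P=pts('wrist'); cv2.imwrite('pics/t2.png',im)"
```

```text
time: 40.15
tool_pos: [573.4, -44.0, 251.7]
tool_rot: [[-0.995, 0.098, 0.001], [0.098, 0.995, 0.0], [-0.001, 0.0, -1.0]]
ft_force: [-0.3, 0.5, -0.2]
gripper_width: 52.4
grasp_force: 0.0
time: 41.15
tool_pos: [573.1, -43.9, 251.0]
tool_rot: [[-0.995, 0.098, 0.0], [0.098, 0.995, 0.0], [-0.0, 0.0, -1.0]]
ft_force: [0.8, 0.8, 0.2]
gripper_width: 21.6
grasp_force: 29.9
time: 42.02
tool_pos: [572.4, -44.0, 324.7]
tool_rot: [[-0.995, 0.098, -0.002], [0.098, 0.995, -0.0], [0.002, -0.0, -1.0]]
ft_force: [0.4, -0.6, -5.4]
gripper_width: 21.7
grasp_force: 30.0
time: 42.78
tool_pos: [498.6, -36.7, 325.7]
tool_rot: [[-0.995, 0.098, 0.0], [0.098, 0.995, -0.0], [-0.0, 0.0, -1.0]]
ft_force: [-0.5, 0.1, -4.5]
gripper_width: 21.6
grasp_force: 30.0
time: 44.02
tool_pos: [598.2, -285.6, 246.7]
tool_rot: [[-1.0, -0.001, -0.008], [-0.001, 1.0, 0.004], [0.008, 0.004, -1.0]]
ft_force: [-0.7, 2.0, -4.3]
gripper_width: 21.6
grasp_force: 30.0
none 0
37 [ 604.9 -379.1  100.3] ((604.2418212890625, -376.71807861328125), (11.898494720458984, 24.98539161682129), 3.7094969749450684)
```

View pics/t2.png

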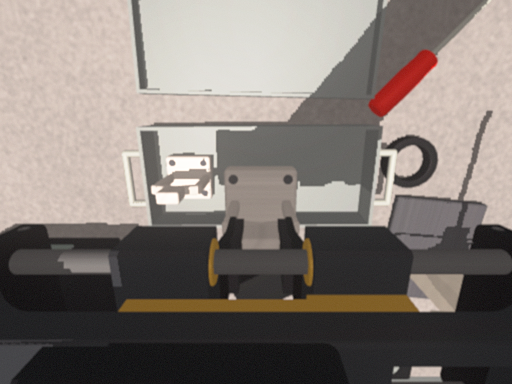

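The view shows the small casting standing at (190,180) and the medium at (260,200) in the middle of the tray. I'll lower it.

```bash

python3 -m handwheel '[[[0,0,0,0,0,0],[0,0,-0.15,0,0,0],[0,0,-0.25,0,0,0],[0,0,-0.28,0,0,0],[0,0,-0.3,0,0,0],[0,0,-0.315,0,0,0],[0,0,-0.323,0,0,0],[0,0,-0.327,0,0,0],[0,0,-0.327,0,0,0]]]'

```

```text
time: 45.3
tool_pos: [600.6, -288.1, 154.1]
tool_rot: [[-1.0, 0.0, 0.002], [0.0, 1.0, -0.0], [-0.002, -0.0, -1.0]]
ft_force: [0.7, 0.4, 0.5]
gripper_width: 21.7
grasp_force: 30.0
```

```bash

python3 -m handwheel '[[[0,0,0,0,0,0],[0,0,0,0,0,0],[0,0,0,0,0,0],[0,0,0.1,0,0,0],[0,0,0.25,0,0,0],[-0.1,0,0.28,0,0,0],[-0.25,0.1,0.28,0,0,0],[-0.4,0.2,0.28,0,0,0],[-0.4,0.4,0.28,0,0,0],[-0.4,0.6,0.28,0,0,0]]]' 0.45
python3 -m handwheel '[[[0,0.2,0,0,0,0],[0,0.4,0,0,0,0],[0,0.6,0,0,0,0],[0,0.8,0,0,0,0],[-0.0,1,0,0,0,0],[0,1,0,0,0,0]]]'
python3 -m handwheel '[[[-0.03,0.2,0,0,0,0],[-0.08,0.4,0,0,0,0],[-0.18,0.63,0,0,0,-0.011],[-0.18,0.63,0,0,0,-0.011],[-0.18,0.63,0,0,0,-0.011],[-0.18,0.63,0,0,0,-0.011]]]'
python3 -c "
from fm import *
find(110,437,382);find(110,437,382,n='side')
print('tray'); find(100.5,602,-377,40,'top'); find(106,600,-288,40,'top')
print(robot.get_state()['tool_pos'])"
```

```text
time: 46.55
tool_pos: [479.4, -106.6, 237.3]
tool_rot: [[-1.0, 0.002, 0.002], [0.002, 1.0, 0.001], [-0.002, 0.001, -1.0]]
ft_force: [0.6, 0.6, 0.2]
gripper_width: 39.3
grasp_force: 0.0
time: 47.3
tool_pos: [478.8, 197.8, 236.7]
tool_rot: [[-1.0, -0.009, -0.0], [-0.009, 1.0, 0.001], [0.0, 0.001, -1.0]]
ft_force: [-0.8, -0.3, -0.5]
gripper_width: 39.5
grasp_force: 0.0
time: 48.05
tool_pos: [427.7, 378.7, 237.0]
tool_rot: [[-0.999, 0.038, 0.001], [0.038, 0.999, -0.001], [-0.001, -0.001, -1.0]]
ft_force: [-0.2, -0.9, -0.2]
gripper_width: 39.0
grasp_force: 0.0
348 [435.7 382.5 110.5] ((436.75262451171875, 382.5888366699219), (20.932008743286133, 12.737122535705566), 87.7701644897461)
none 11
tray
23 [ 603.9 -376.4  100.3] ((603.1602172851562, -375.8821716308594), (21.524145126342773, 10.826776504516602), 87.38357543945312)
23 [ 601.5 -287.8  107.3] ((601.666015625, -288.081787109375), (20.074922561645508, 11.061551094055176), 86.9155044555664)
[426.97154958 379.77167184 237.10638784]
```

```bash

python3 -m handwheel '[[[0.0363,0.0047,0,0,0,0],[0.0363,0.0047,-0.1,0,0,0],[0.0363,0.0047,-0.2,0,0,0],[0.0363,0.0047,-0.2697,0,0,0],[0.0363,0.0047,-0.2697,0,0,0],[0.0363,0.0047,-0.2697,0,0,0],[0.0363,0.0047,-0.2697,0,0,0]]]'
python3 -m handwheel '[[[0,0,0,0,0,0],[0,0,0,0,0,0],[0,0,0,0,0,0],[0,0,0,0,0,0],[0,0,0,0,0,0]]]' 0
python3 -m handwheel '[[[0,0,0.1,0,0,0],[0,0,0.25,0,0,0],[0.0,0,0.45,0,0,0],[0,-0.1,0.5667,0,0,0],[0.05,-0.25,0.5667,0,0,-0.02],[0.1,-0.45,0.5667,0,0,-0.02],[0.15,-0.65,0.5667,0,0,-0.02],[0.205,-0.85,0.5667,0,0,-0.02],[0.205,-0.9,0.5667,0,0,-0.02]]]' 
python3 -m handwheel '[[[0,-0.15,0,0,0,0],[0,-0.3,0,0,0,0],[0,-0.42,0,0,0,0],[0,-0.498,0,0,0,0],[0,-0.498,0,0,0,0],[0,-0.498,0,0,0,0],[0,-0.498,0,0,0,0]]]'
python3 -c "
from hk import *
look('k4')"
```

```text
time: 49.12
tool_pos: [437.3, 382.6, 156.3]
tool_rot: [[-0.999, 0.035, 0.0], [0.035, 0.999, 0.0], [-0.0, 0.0, -1.0]]
ft_force: [0.0, 0.6, 0.2]
gripper_width: 39.3
grasp_force: 0.0
time: 49.75
tool_pos: [437.0, 382.3, 156.4]
tool_rot: [[-0.999, 0.035, 0.0], [0.035, 0.999, -0.0], [-0.0, -0.0, -1.0]]
ft_force: [-0.1, -3.5, 5.4]
gripper_width: 21.6
grasp_force: 32.7
time: 50.88
tool_pos: [499.1, 106.9, 324.9]
tool_rot: [[-0.994, 0.106, -0.0], [0.106, 0.994, -0.002], [0.0, -0.002, -1.0]]
ft_force: [0.4, 0.9, -5.0]
gripper_width: 21.6
grasp_force: 31.2
time: 51.75
tool_pos: [498.4, -35.1, 325.6]
tool_rot: [[-0.995, 0.095, -0.001], [0.095, 0.995, 0.0], [0.001, 0.0, -1.0]]
ft_force: [0.1, -0.2, -5.1]
gripper_width: 21.7
grasp_force: 30.9
```

View pics/k4.png

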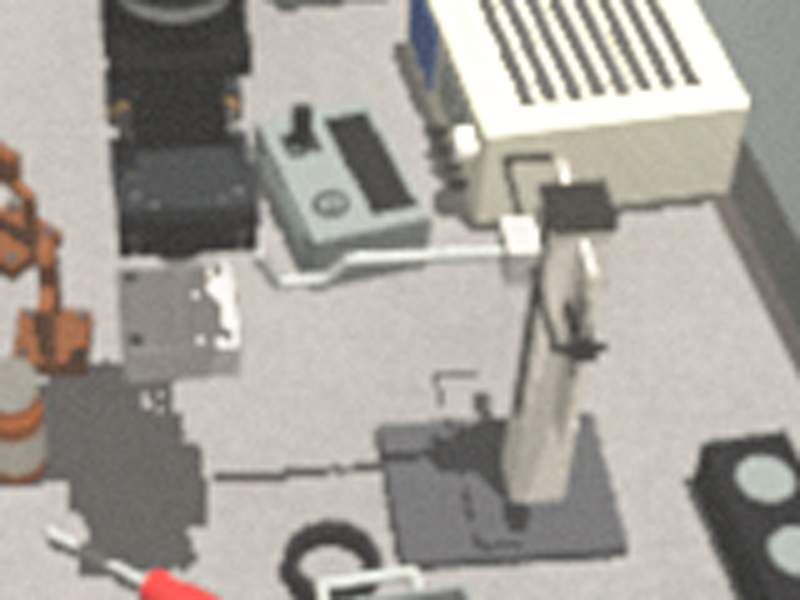

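The large casting is at (180,310) short of the hook tip at (262,255), and the pin is still home. I'll insert, lower, release and settle.

```bash

python3 -m handwheel '[[[0.04,-0.004,0,0,0,0],[0.08,-0.008,0,0,0,0],[0.12,-0.012,0,0,0,0],[0.16,-0.016,0,0,0,0],[0.2,-0.02,0,0,0,0],[0.2488,-0.0245,0,0,0,0],[0.2488,-0.0245,0,0,0,0],[0.2488,-0.0245,0,0,0,0]]]' 
python3 -m handwheel '[[[0,0,-0.05,0,0,0],[0,0,-0.1,0,0,0],[0,0,-0.14,0,0,0],[0,0,-0.17,0,0,0],[0,0,-0.2,0,0,0],[0,0,-0.22,0,0,0],[0,0,-0.24,0,0,0],[0,0,-0.24,0,0,0],[0,0,-0.24,0,0,0],[0,0,-0.24,0,0,0]]]' 
python3 -m handwheel '[[[0,0,0,0,0,0],[0,0,0,0,0,0],[0,0,0,0,0,0],[0,0,0,0,0,0],[0,0,0.05,0,0,0],[0,0,0.13,0,0,0],[0,0,0.22,0,0,0],[0,0,0.22,0,0,0],[0,0,0.22,0,0,0],[0,0,0.22,0,0,0]]]' 0.7
python3 -m handwheel '[[[0,0,0,0,0,0],[0,0,0,0,0,0],[0,0,0,0,0,0],[0,0,0,0,0,0],[0,0,0,0,0,0],[0,0,0,0,0,0],[0,0,0,0,0,0],[0,0,0,0,0,0],[0,0,0,0,0,0],[0,0,0,0,0,0]]]'
python3 -m handwheel '[[[0,0,0,0,0,0],[0,0,0,0,0,0],[0,0,0,0,0,0],[0,0,0,0,0,0],[0,0,0,0,0,0],[0,0,0,0,0,0],[0,0,0,0,0,0],[0,0,0,0,0,0],[0,0,0,0,0,0],[0,0,0,0,0,0]]]'
python3 -m handwheel '[[[0,0,0,0,0,0],[0,0,0,0,0,0],[0,0,0,0,0,0],[0,0,0,0,0,0],[0,0,0,0,0,0],[0,0,0,0,0,0],[0,0,0,0,0,0],[0,0,0,0,0,0],[0,0,0,0,0,0],[0,0,0,0,0,0]]]'
python3 -c "
from hk import *
meas()" 2>/dev/null
```

```text
time: 52.8
tool_pos: [572.7, -44.2, 325.7]
tool_rot: [[-0.995, 0.098, -0.001], [0.098, 0.995, -0.0], [0.001, -0.0, -1.0]]
ft_force: [0.1, -0.3, -4.4]
gripper_width: 21.6
grasp_force: 31.2
time: 54.05
tool_pos: [573.1, -44.0, 254.3]
tool_rot: [[-0.995, 0.097, 0.0], [0.097, 0.995, 0.0], [-0.0, 0.0, -1.0]]
ft_force: [-2.7, 1.6, -0.5]
gripper_width: 21.9
grasp_force: 31.3
time: 55.3
tool_pos: [572.6, -44.0, 319.1]
tool_rot: [[-0.995, 0.097, -0.002], [0.097, 0.995, -0.0], [0.002, -0.0, -1.0]]
ft_force: [0.7, 0.7, -0.8]
gripper_width: 60.5
grasp_force: 0.0
time: 56.55
tool_pos: [573.0, -44.1, 320.0]
tool_rot: [[-0.995, 0.097, 0.0], [0.097, 0.995, 0.0], [-0.0, 0.0, -1.0]]
ft_force: [-0.2, 0.3, 0.2]
gripper_width: 61.2
grasp_force: 0.0
time: 57.8
tool_pos: [573.0, -44.1, 320.0]
tool_rot: [[-0.995, 0.097, 0.0], [0.097, 0.995, 0.0], [-0.0, 0.0, -1.0]]
ft_force: [0.9, 0.3, -0.6]
gripper_width: 61.5
grasp_force: 0.0
time: 59.05
tool_pos: [573.0, -44.2, 320.0]
tool_rot: [[-0.995, 0.098, 0.0], [0.098, 0.995, 0.0], [-0.0, 0.0, -1.0]]
ft_force: [0.4, 0.1, 0.8]
gripper_width: 61.1
grasp_force: 0.0
wr
[... 230 characters left out ...]
1 [570. -25. 154.] [ 8. 50.  9.];160 72 [567. -46. 166.] [14. 51. 10.];170 546 [571. -43. 175.] [41. 52. 10.];180 191 [568. -44. 185.] [51. 22. 10.];190 132 [566. -42. 194.] [28. 22. 10.];200 348 [572. -43. 202.] [13. 22.  4.];
side 349 ztop 204.1 [573.1 -47.9 203. ] [573.4 -46.7] [19.7  9.2] 78.0
110 34 [578. -52. 119.] [51. 49.  3.];120 166 [568. -45. 123.] [55. 56. 10.];130 10 [572. -65. 135.] [10. 49.  7.];140 8 [569. -70. 146.] [9. 7. 8.];150 8 [570. -68. 154.] [ 8. 46.  9.];160 16 [572. -68. 167.] [35. 46.  9.];170 45 [571. -49. 175.] [46. 31. 10.];180 25 [570. -47. 185.] [54. 29.  8.];190 19 [569. -53. 194.] [34. 23. 10.];200 18 [573. -48. 203.] [13. 19.  5.];
arm z nan (empty ~233.5)
```

Lug top is at 203 mm, so the pull is about 47 mm. The large is heavy too and goes to the +y slot of the grip tray.

```bash

python3 -m handwheel '[[[0,0,0,0,0,0],[0,0,-0.1,0,0,0],[0,0,-0.19,0,0,0],[0,0,-0.24,0,0,0],[0,0,-0.24,0,0,0],[0,0,-0.24,0,0,0],[0,0,-0.24,0,0,0],[0,0,-0.24,0,0,0]]]' 0.6
python3 -m handwheel '[[[0,0,0,0,0,0],[0,0,0,0,0,0],[0,0,0,0,0,0],[0,0,0,0,0,0],[0,0,0,0,0,0],[0,0,0,0,0,0],[0,0,0,0,0,0],[0,0,0,0,0,0]]]' 0
python3 -m handwheel '[[[0,0,0.04,0,0,0],[0,0,0.1,0,0,0],[0,0,0.17,0,0,0],[0,0,0.26,0,0,0],[0,0,0.26,0,0,0],[0,0,0.26,0,0,0],[0,0,0.26,0,0,0]]]'
python3 -m handwheel '[[[-0.06,0.006,0,0,0,0],[-0.12,0.012,0,0,0,0],[-0.18,0.018,0,0,0,0],[-0.2488,0.0245,0,0,0,0],[-0.2488,0.0245,0,0,0,0],[-0.2488,0.0245,0,0,0,0]]]' 
python3 -m handwheel '[[[0,-0.1,0,0,0,0],[0,-0.25,0,0,0,0],[0,-0.43,0,0,0,0.0311],[0.1,-0.554,0,0,0,0.0311],[0.22,-0.554,0,0,0,0.0311],[0.3387,-0.554,0,0,0,0.0311],[0.3387,-0.554,0,0,0,0.0311],[0.3387,-0.554,0,0,0,0.0311]]]'
python3 -m handwheel '[[[0,0,-0.15,0,0,0],[0,0,-0.3,0,0,0],[0,0,-0.4,0,0,0],[0,0,-0.47,0,0,0],[0,0,-0.51,0,0,0],[0,0,-0.535,0,0,0],[0,0,-0.545,0,0,0],[0,0,-0.55,0,0,0],[0,0,-0.55,0,0,0]]]'
```

```text
time: 60.2
tool_pos: [573.4, -44.2, 248.7]
tool_rot: [[-0.995, 0.097, 0.001], [0.097, 0.995, 0.0], [-0.001, 0.0, -1.0]]
ft_force: [0.6, -0.1, -0.7]
gripper_width: 52.4
grasp_force: 0.0
time: 61.2
tool_pos: [573.1, -44.0, 248.0]
tool_rot: [[-0.995, 0.097, 0.0], [0.097, 0.995, 0.0], [-0.0, 0.0, -1.0]]
ft_force: [-0.2, 0.3, -0.6]
gripper_width: 21.5
grasp_force: 29.9
time: 62.08
tool_pos: [572.4, -44.0, 324.6]
tool_rot: [[-0.995, 0.097, -0.003], [0.097, 0.995, -0.0], [0.002, -0.0, -1.0]]
ft_force: [0.5, 0.5, -5.1]
gripper_width: 21.9
grasp_force: 30.0
time: 62.82
tool_pos: [498.6, -36.8, 325.7]
tool_rot: [[-0.995, 0.097, 0.0], [0.097, 0.995, 0.0], [-0.0, 0.0, -1.0]]
ft_force: [-0.7, 1.2, -4.3]
gripper_width: 21.9
grasp_force: 30.0
time: 63.82
tool_pos: [600.0, -203.2, 325.0]
tool_rot: [[-1.0, -0.0, -0.002], [-0.0, 1.0, -0.001], [0.002, -0.001, -1.0]]
ft_force: [0.0, -0.7, -4.3]
gripper_width: 21.7
grasp_force: 30.0
time: 64.95
tool_pos: [600.5, -203.2, 161.9]
tool_rot: [[-1.0, -0.0, 0.001], [-0.0, 1.0, -0.0], [-0.001, -0.0, -1.0]]
ft_force: [0.1, 0.7, -2.5]
gripper_width: 21.6
grasp_force: 30.0
```

```bash

python3 -m handwheel '[[[0,0,-0.004,0,0,0],[0,0,-0.004,0,0,0],[0,0,-0.004,0,0,0]]]'
python3 -m handwheel '[[[0,0,0,0,0,0],[0,0,0,0,0,0],[0,0,0,0,0,0],[0,0,0.1,0,0,0],[0,0,0.25,0,0,0],[-0.1,0,0.28,0,0,0],[-0.25,0.1,0.28,0,0,0],[-0.4,0.2,0.28,0,0,0],[-0.4,0.4,0.28,0,0,0],[-0.4,0.6,0.28,0,0,0]]]' 0.45
python3 -m handwheel '[[[0,0.2,0,0,0,0],[0,0.4,0,0,0,0],[0,0.6,0,0,0,0],[0,0.8,0,0,0,0],[0.15,0.945,0,0,0,0],[0.3,0.945,0,0,0,0],[0.45,0.945,0,0,0,0],[0.45,0.945,0,0,0,0],[0.45,0.945,0,0,0,0]]]'
python3 - <<'E'
from h import *
from fm import find
print("tray"); find(100.5,602,-377,40,'top'); find(106,600,-288,40,'top'); find(115,600,-203,40,'top')
im,w,P=pts("wrist"); np.savez("wr2.npz",im=im,w=w)
p=w[(abs(w[...,0]-640.6)<15)&(abs(w[...,1]-260.4)<15)&(w[...,2]>76)&(w[...,2]<90)]; print("pin",len(p),p.mean(0),p.min(0),p.max(0))
print(robot.get_state()["tool_pos"])
g=cv2.cvtColor(im,cv2.COLOR_BGR2GRAY)
q=w[(abs(w[...,0]-648.4)<18)&(abs(w[...,1]-191)<18)&(abs(w[...,2]-50)<6)&(g<70)]
if len(q): print("park",len(q),cv2.minAreaRect(q[:,:2].astype(np.float32)),cv2.minEnclosingCircle(q[:,:2].astype(np.float32)))
E
```

```text
time: 65.32
tool_pos: [601.2, -203.2, 161.5]
tool_rot: [[-1.0, -0.0, 0.003], [-0.0, 1.0, -0.0], [-0.003, -0.0, -1.0]]
ft_force: [1.4, 0.7, 5.7]
gripper_width: 21.3
grasp_force: 30.0
time: 66.58
tool_pos: [479.4, -21.6, 244.3]
tool_rot: [[-1.0, 0.001, 0.002], [0.001, 1.0, 0.003], [-0.002, 0.003, -1.0]]
ft_force: [1.9, 0.5, 0.3]
gripper_width: 39.3
grasp_force: 0.0
time: 67.7
tool_pos: [614.4, 260.2, 243.2]
tool_rot: [[-1.0, 0.0, -0.002], [0.0, 1.0, -0.001], [0.002, -0.001, -1.0]]
ft_force: [-0.6, -0.2, 0.6]
gripper_width: 39.4
grasp_force: 0.0
tray
25 [ 601.2 -376.3  101. ] ((602.8797607421875, -375.4367980957031), (22.100549697875977, 11.035175323486328), 89.98470306396484)
20 [ 602.4 -287.9  106.3] ((601.8735961914062, -288.5729675292969), (10.514364242553711, 19.676921844482422), 0.6620268821716309)
21 [ 599.8 -202.9  114.2] ((601.106201171875, -203.50767517089844), (9.808854103088379, 19.85951805114746), 1.124997615814209)
pin 197 [640.01340869 260.93787894  81.44898192] [632.89172616 253.98102205  76.36005611] [648.5976679  268.27293413  83.29978982]
[614.08910107 261.00538345 244.40223436]
park 4 ((643.849365234375, 195.65782165527344), (18.996112823486328, 0.821631908416748), 47.60267639160156) ((644.1527709960938, 195.3808135986328), 9.49815845489502)
```

All three castings stand upright in the grip tray. Now I'll take the pin back to park.

```bash

python3 -m handwheel '[[[0.0853,0,0,0,0,0],[0.0853,0,-0.1,0,0,0],[0.0853,0,-0.2,0,0,0],[0.0853,0,-0.3,0,0,0],[0.0853,0,-0.36,0,0,0],[0.0853,0,-0.4027,0,0,0],[0.0853,0,-0.4027,0,0,0],[0.0853,0,-0.4027,0,0,0]]]'
python3 -m handwheel '[[[0,0,0,0,0,0],[0,0,0,0,0,0],[0,0,0,0,0,0],[0,0,0,0,0,0],[0,0,0,0,0,0],[0,0,0,0,0,0]]]' 0
python3 -m handwheel '[[[0,0,0.06,0,0,0],[0,0,0.12,0,0,0],[0,0,0.14,0,0,0],[0,0,0.14,0,0,0],[0,0,0.14,0,0,0]]]' 0
python3 -m handwheel '[[[0.026,-0.2313,0,0,0,0],[0.026,-0.2313,0,0,0,0],[0.026,-0.2313,0,0,0,0],[0.026,-0.2313,0,0,0,0],[0.026,-0.2313,0,0,0,0],[0.026,-0.2313,0,0,0,0],[0.026,-0.2313,0,0,0,0]]]' 0
python3 -m handwheel '[[[0,0,-0.03,0,0,0],[0,0,-0.05,0,0,0],[0,0,-0.06,0,0,0],[0,0,-0.07,0,0,0],[0,0,-0.08,0,0,0],[0,0,-0.08,0,0,0],[0,0,-0.08,0,0,0]]]' 0
```

```text
time: 68.9
tool_pos: [641.3, 260.7, 124.2]
tool_rot: [[-1.0, -0.0, 0.002], [-0.0, 1.0, 0.001], [-0.002, 0.001, -1.0]]
ft_force: [1.4, 0.7, -0.6]
gripper_width: 39.0
grasp_force: 0.0
time: 69.65
tool_pos: [640.7, 260.6, 123.2]
tool_rot: [[-1.0, -0.0, 0.0], [-0.0, 1.0, 0.0], [-0.0, 0.0, -1.0]]
ft_force: [-0.5, -0.0, 2.5]
gripper_width: 15.2
grasp_force: 30.0
time: 70.28
tool_pos: [640.2, 260.5, 164.5]
tool_rot: [[-1.0, -0.0, -0.001], [-0.0, 1.0, -0.0], [0.001, -0.0, -1.0]]
ft_force: [-0.9, 0.6, -0.1]
gripper_width: 15.2
grasp_force: 30.0
time: 71.15
tool_pos: [648.3, 191.6, 165.0]
tool_rot: [[-1.0, -0.001, 0.0], [-0.001, 1.0, 0.0], [-0.0, 0.0, -1.0]]
ft_force: [0.8, 0.7, -0.2]
gripper_width: 15.1
grasp_force: 30.0
time: 72.03
tool_pos: [648.5, 191.1, 141.2]
tool_rot: [[-1.0, -0.0, 0.0], [-0.0, 1.0, 0.0], [-0.0, 0.0, -1.0]]
ft_force: [-0.7, -0.5, -0.5]
gripper_width: 14.9
grasp_force: 30.0
```

```bash

python3 -m handwheel '[[[0,0,-0.02,0,0,0],[0,0,-0.04,0,0,0],[0,0,-0.055,0,0,0],[0,0,-0.0607,0,0,0],[0,0,-0.0607,0,0,0],[0,0,-0.0607,0,0,0]]]' 0
python3 -m handwheel '[[[0,0,0,0,0,0],[0,0,0,0,0,0],[0,0,0,0,0,0],[0,0,0,0,0,0],[0,0,0.05,0,0,0],[0,0,0.2,0,0,0],[0,0,0.35,0,0,0],[-0.1,0,0.4,0,0,0],[-0.1,0,0.4,0,0,0],[-0.1,0,0.4,0,0,0]]]' 0.45
python3 - <<'E'
from h import *
from fm import find
print("tray"); find(100.5,602,-377,40,'side'); find(106,600,-288,40,'side'); find(115,600,-203,40,'side')
im,w,P=pts("wrist")
p=w[(abs(w[...,0]-648.4)<15)&(abs(w[...,1]-191)<15)&(w[...,2]>76)&(w[...,2]<90)]; print("pin",len(p),p.mean(0),p.min(0),p.max(0))
im,w,P=pts("top"); p=w[(w[...,0]>600)&(w[...,0]<685)&(abs(w[...,1]+47)<14)&(w[...,2]>150)&(w[...,2]<250)]; print("arm z",np.median(p[:,2]))
cv2.imwrite("pics/end.png",cv2.resize(im,(800,600)))
E
```

```text
time: 72.78
tool_pos: [648.3, 191.1, 123.2]
tool_rot: [[-1.0, -0.0, -0.0], [-0.0, 1.0, 0.0], [0.0, 0.0, -1.0]]
ft_force: [-2.4, -1.1, 5.1]
gripper_width: 15.2
grasp_force: 30.0
time: 74.03
tool_pos: [618.6, 191.2, 243.1]
tool_rot: [[-1.0, -0.0, 0.001], [-0.0, 1.0, 0.0], [-0.001, 0.0, -1.0]]
ft_force: [1.4, 0.3, -0.4]
gripper_width: 38.8
grasp_force: 0.0
tray
34 [ 604.1 -377.5  100.7] ((604.5829467773438, -376.9527282714844), (12.22575569152832, 21.284719467163086), 2.3788869380950928)
28 [ 602.5 -289.5  107. ] ((602.9194946289062, -289.31103515625), (10.57712459564209, 19.854684829711914), 2.960146427154541)
29 [ 602.4 -206.5  115.8] ((602.4202880859375, -205.37953186035156), (22.87885093688965, 11.22673511505127), 89.3483657836914)
pin 196 [647.33219884 191.43809285  81.43745617] [640.62748709 184.54579879  76.07052493] [655.54329423 198.74846157  83.57531621]
arm z 233.24542445960526
```

View pics/end.png

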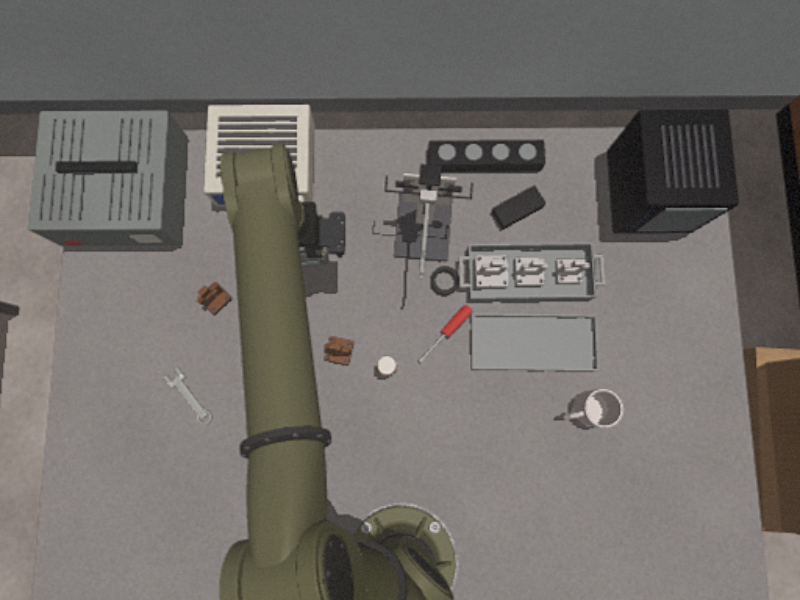

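The three castings stand in the grip tray at (490,271), (530,271) and (571,270). The scale is empty, the bystanders haven't moved, and the pin handle is at its original height in park. I'll hand in.

```bash
python3 -c "
from cell import robot
print(robot.finish_job())"
```

```text
the job is handed in; nothing more can be done
None
```

I weighed all three castings and each pulled past the 28 mm mark (small about 40 mm, medium about 44 mm, large about 47 mm), so all three stand upright in the grip tray; the pin is back home in the park terminal, the scale is empty, nothing else was moved, and the job was handed in at about 74 s without a verdict coming back.

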